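# Row up clay tiles on a tilting fence tray

### The arm

A 6-joint arm with a two-finger parallel gripper is mounted at the origin on the work surface. World frame = base frame: x ahead of the robot, y to its left, z up, the work surface at z = 0. Lengths are in m, angles in degrees, forces in N, time in s.
With the tool pointing down it reaches from about 0.325 to 0.775 m from the base axis. Payload 5.5 kg.
Tool frame: the origin (TCP) lies between the finger pads; the fingertips stand 11 mm ahead of it and the grasp point (between the pads) lies 8 mm behind it; x points along the fingers, y is the direction in which the jaws open and shut, and the axes are right-handed (so a half turn about x gives the same grasp; the last joint's range is limited). The gripper opens to 85 mm and grips with 20 to 120 N. Pads are 22 mm wide; open, the fingers measure 114 mm over their backs; the gripper's body (76 mm by 85 mm) begins 54 mm behind the grasp point. The pads swing forward as they close: fully open they stand 13 mm farther back than shut.
Start: joints at [-79.567, 5.22, 70.514, -0, 104.267, -3.249], TCP at [0.142, -0.583, 0.242] pointing down, gripper open.
Joint ranges: [-164.24, 164.24], [-49.07, 125.15], [9.68, 141.18], [-86.29, 266.29], [3.28, 154.24], [-151.56, 151.56]. Speed limits (degrees/s): [147.25, 147.25, 172.46, 180, 180, 180].

### API

Orientations are given as [roll, pitch, yaw] about the fixed x, y, z axes, in that order (R = Rz(yaw) Ry(pitch) Rx(roll)).
In Python, from station import get_state, capture, job_done gives the robot as it stands.
- The arm moves only by the tool move_arm, never from a script. Its argument "plan" is a list of rows, each a list of 7 numbers: the shift along the world's x, y, z in m, then the turn, a rotation vector about the world's x, y, z in rad, then the finger opening in m, from 0 to 0.0854. In form: [[x, y, z, rx, ry, rz, claw], ...]. A call has 1 to 10 rows; each row is the pose to reach, as a shift and turn from the pose measured when the call began; what a row does not reach only later rows make up. A row lasts 1/8 s, in which the tool goes at most 62.5 mm and 10.7 degrees, less where a joint would pass 70% of its speed; a pose out of reach is approached as far as the arm can. A call with a gripper value outside its range is refused whole. The fingers move at their own pace and stop on an object; "force" is the grip in N (left out, the last holds). Time passes only in rows, so rows that repeat a pose let the fingers close. It gives the time, the measured TCP pose, the force and the opening at its end, in the units of the state.
- get_state(): the state, without advancing time (a new reading comes with each control period).
- capture(name): name is "scene" or "top" or "wrist"; returns a dict with "frame" (480x640x3 uint8, red, green, blue), "depth" (480x640 float32, m along the optical axis (not along the pixel's ray), 0 where there is no reading), "vfov" (degrees; the focal length in pixels is half the picture's height over the tangent of half this angle, whatever the lens; pixels are square), "cx", "cy" (the principal point, pixels), "extrinsics" (4x4, takes a point from camera to world coordinates); the wrist camera has in their place "hand_eye" (4x4, takes a point from camera to tool coordinates, whose origin is the TCP and whose axes are the tool frame's). Camera axes: x right, y down, z forward; pixel columns grow to the right and rows downward; lengths in m; the calibration is good to about 2 mm. A picture is of the moment at which its call begins: read the wrist's pose just before it.
- job_done(): hands the job in, once; it reports no verdict.
The state is a dict: "time": time; "joint_pos": joint angles; "qvel": joint speeds; "effort": joint torques, N m; "ee_pos": TCP position; "eef_rot": TCP orientation; "wrist_force": force on the tool from outside, world axes, zero at the start; "torque": the same for the moment, N m; "opening": finger opening in m.
Only numpy, scipy, OpenCV 4.12 (cv2) and the standard library are available. Lean on these libraries where they do the work, as an engineer would, in place of code of your own. Each camera call takes 0.05 s, during which the arm holds its last target.

### The job

Three dry, unfired clay tiles lie loose on the tilting tray. Lift the tray by its leaning grip plate so that the tiles slide down and lie flat in one row, long sides against the metal fence, and lower it gently back onto its stand; then slide the steel end bar along the tray until the tiles are packed end to end with no gaps, nip the row with a light push of about 10 N, and leave the bar there. Clay this dry chips: never touch the tiles with the robot and never squeeze the row with more than 25 N; leave the mug, bowl and brush alone.

Things in the scene. Friction and masses are not known exactly. Their poses are not given: they have to be found in the camera images.
- stand: Fixed low wooden stand carrying the tray, 230 x 280 mm, 40 mm high. Origin on the bench on the middle line of the grip plate. x points from the tray's grip plate to its fence (roughly towards the robot's right), y along the fence (roughly away from the robot), z up. The tray's hinge line runs along y at x = +115 mm, z = 40 mm.
- tray (a joint): Tilt of the tray (rad): 0 flat on the stand, growing as the grip-plate side is lifted about the hinge under the fence, at most 0.75. Let go when raised, it falls. Tray 220 x 359 mm, about 0.6 kg, floor 8 mm thick (top 48 mm above the bench). Tiles start to slide at 0.25 to 0.42 rad (hidden, differs) and square up to the fence if it is tilted a little more.
- grip (a point): Pinch point on the tray's wooden grip plate: mid width and thickness, 245 mm before the hinge and 46 mm above it when flat. Plate 110 mm wide (y), 10 mm thick, leaning 35 degrees from vertical with its top towards -x, away from the fence; it goes on 22 mm past this point to its top edge and 25 mm or more below it. Axes: the tray's (stand's when flat), without the plate's lean.
- fence (a point): Middle of the foot of the aluminium fence's inner face, on the floor's top; fence 28 mm high above the floor, on the +x long side. x points into the fence, y along it, z out of the floor; turns with the tray. Fence face is x = 0; hinge at x = +12 mm, z = -8 mm. A tile flat against the fence has its centre at x = -25 mm, z = +7 mm.
- keeper (a joint): Travel (m) of the steel end bar from the tray's +y end towards the -y end, 0 to 0.13; starts at 0 to 0.02. About 2 N moves it; it stays where left. Bar 12 mm thick, across the whole floor. At the -y end is a tightly clamped aluminium end stop, 26 mm high, set anew each time and not measured: the bar meets the packed row somewhere from 0.089 to 0.124 and this has to be felt.
- tab (a point): Centre of the upright steel tab on the end bar, to push or pinch: 60 mm (x) x 12 mm (y) x 46 mm high (23 mm above and below this point); 93 mm above the bench when flat. Axes as the tray's. Behind it (+y) only a wooden end wall, its top 70 mm above the bench, with free room above.
- tile1_mid (a point): Centre of a flat terracotta-coloured tile, 50 mm (x) x 66 mm (y, its long side) x 14 mm thick, about 85 g; its long side is to lie along the fence. The three tiles are alike.
- tile2_mid (a point): Centre of a flat terracotta-coloured tile, 50 mm (x) x 66 mm (y, its long side) x 14 mm thick, about 85 g; its long side is to lie along the fence. The three tiles are alike.
- tile3_mid (a point): Centre of a flat terracotta-coloured tile, 50 mm (x) x 66 mm (y, its long side) x 14 mm thick, about 85 g; its long side is to lie along the fence. The three tiles are alike.
- mug: White mug, 84 mm wide, 95 mm high, bystander. Origin at the centre of its underside.
- bowl: Clay bowl, 150 mm wide, 60 mm high, bystander. Origin at the centre of its underside.
- brush: Brush, 200 mm long, lying on the bench, bystander.
Mind the look-alikes: they are no part of the job. What is shaped like the part that bears tile2_mid but red or white is not meant.

How it is judged (in metres and radians):
On the way, in this order (a step that is already met when the one before it is completed fails the run):
1. the tray is tilted and all three tiles have slid against the fence, the end bar not yet pushed in (value of joint tray above 0.15 rad and value of joint keeper below 0.035 m and x of tile1_mid in the frame of fence between -0.031 and -0.022 m and z of each of tile1_mid, tile2_mid, tile3_mid in the frame of fence below 0.011 m and angle between the x axis of each of tile1_mid, tile2_mid, tile3_mid and the x axis of fence, either way round below 0.2 rad and x of tile2_mid in the frame of fence between -0.031 and -0.022 m and x of tile3_mid in the frame of fence between -0.031 and -0.022 m), for 0.1 s.
2. the tray is lowered flat with the tiles still along the fence, the end bar not yet pushed in (value of joint tray below 0.025 rad and value of joint keeper below 0.035 m and x of tile1_mid in the frame of fence between -0.031 and -0.022 m and z of each of tile1_mid, tile2_mid, tile3_mid in the frame of fence below 0.011 m and angle between the x axis of each of tile1_mid, tile2_mid, tile3_mid and the x axis of fence, either way round below 0.2 rad and x of tile2_mid in the frame of fence between -0.031 and -0.022 m and x of tile3_mid in the frame of fence between -0.031 and -0.022 m), for 0.1 s.
3. the end bar presses on the packed row with over 3 N (((distance between tile1_mid and tile2_mid below 0.068 m and distance between tile1_mid and tile3_mid below 0.068 m) or (distance between tile2_mid and tile1_mid below 0.068 m and distance between tile2_mid and tile3_mid below 0.068 m) or (distance between tile3_mid and tile1_mid below 0.068 m and distance between tile3_mid and tile2_mid below 0.068 m)) and y of any of tile1_mid, tile2_mid, tile3_mid in the frame of tab above -0.0415 m and (contact force between keeper and tile1 above 3 N or contact force between keeper and tile2 above 3 N or contact force between keeper and tile3 above 3 N)), for 0.1 s.
At the end, for the whole second after the job is handed in: Tray flat (tilt under 0.02 rad); all tiles at rest flat on its floor in one row, each within 3.5 mm of the fence and 0.08 rad of parallel to it, packed end to end (neighbouring centres under 68 mm apart), the end bar within 2.5 mm of the last tile (value of joint tray below 0.02 rad and ((distance between tile1_mid and tile2_mid below 0.068 m and distance between tile1_mid and tile3_mid below 0.068 m) or (distance between tile2_mid and tile1_mid below 0.068 m and distance between tile2_mid and tile3_mid below 0.068 m) or (distance between tile3_mid and tile1_mid below 0.068 m and distance between tile3_mid and tile2_mid below 0.068 m)) and y of any of tile1_mid, tile2_mid, tile3_mid in the frame of tab above -0.0415 m and x of tile1_mid in the frame of fence between -0.0285 and -0.022 m and z of each of tile1_mid, tile2_mid, tile3_mid in the frame of fence below 0.011 m and angle between the x axis of each of tile1_mid, tile2_mid, tile3_mid and the x axis of fence, either way round below 0.08 rad and x of tile2_mid in the frame of fence between -0.0285 and -0.022 m and x of tile3_mid in the frame of fence between -0.0285 and -0.022 m and linear speed of each of tile1, tile2, tile3 below 0.01 m/s); the robot touches nothing.
It fails at once if the robot touches a tile (contact force between any of the fingers, the arm and tile1 above 1 N or contact force between any of the fingers, the arm and tile2 above 1 N or contact force between any of the fingers, the arm and tile3 above 1 N).
It fails at once if the end bar squeezes a tile hard (over 25 N) (contact force between keeper and tile1 above 25 N or contact force between keeper and tile2 above 25 N or contact force between keeper and tile3 above 25 N).
It fails at once if the tray is dropped (falls faster than 2 rad/s) (velocity of joint tray below -2 rad/s).
It fails at once if the mug, bowl or brush is moved (distance of any of mug, bowl, brush from where it was at the start of the episode above 0.03 m).
It also fails if it takes over 62 s, if anything falls off the work surface, if the arm or the gripper's body presses on something with over 40 N, if the wrist force passes 120 N, or if a joint passes its speed limit or range.

## Working session

There is one attempt and no reset: what is moved stays moved. The work goes in short steps, Python scripts to look and compute and a tool call to move; the robot and the scene stay as the last step left them, time stands still between calls to the robot, and variables do not carry over. Pictures are saved under pics/ and viewed, and the job is handed in when it is done.

Besides the shell and the picture viewer there is one more tool, called after "Request:" as name([rows], argument=value, ...), one row to a line, values as JSON. move_arm: Moves the arm, as the interface text tells. Its arguments: {"type":"object","properties":{"plan":{"type":"array"},"force":{"type":"number"}},"required":["plan"]}

```bash
mkdir -p pics; ls; python3 - <<'E'
from station import get_state, capture
import cv2,numpy as np,pickle
print(get_state())
for n in ["scene","top"]:
    c=capture(n); pickle.dump(c,open(n+"0.pkl","wb"))
    cv2.imwrite(f"pics/{n}0.png",c["frame"][:,:,::-1]); print(n,c["vfov"],c["cx"],c["cy"],np.round(c["extrinsics"],4).tolist(), (c["depth"]>0).mean())
E
```

```text
pics
{'time': 0.0, 'joint_pos': array([-7.95680286e+01,  5.26230261e+00,  7.05837564e+01,  1.44134876e-03,
        1.04267328e+02, -3.25005178e+00]), 'qvel': array([-0.10423304,  0.02529101, -0.07472069, -0.12757643, -0.02608965,
       -0.0182018 ]), 'effort': array([-3.39868908e-03, -4.58735383e+01, -4.18021452e+01, -5.49971319e-04,
        1.18689417e-02, -1.56785006e-05]), 'ee_pos': array([ 0.14186227, -0.58270573,  0.24114078]), 'eef_rot': array([-93.95623907,  89.88660481,  99.72613791]), 'wrist_force': array([-0.08174324, -0.28757756,  0.32499258]), 'torque': array([ 0.01749251, -0.01405761, -0.00786772]), 'opening': 0.08577083535540164}
scene 50.41377682241096 323.4132647895317 244.78925213129602 [[0.724, 0.5989, -0.3422, 1.0255], [0.6897, -0.6364, 0.3455, -0.4925], [-0.0109, -0.4861, -0.8738, 1.32], [0.0, 0.0, 0.0, 1.0]] 0.9960188802083333
top 51.55565439548782 318.785317034435 245.1489631874402 [[0.0284, -0.997, 0.0723, 0.4263], [-0.9996, -0.0282, 0.0029, 0.0066], [-0.0008, -0.0724, -0.9974, 1.3031], [0.0, 0.0, 0.0, 1.0]] 0.9958984375
```

View pics/scene0.png

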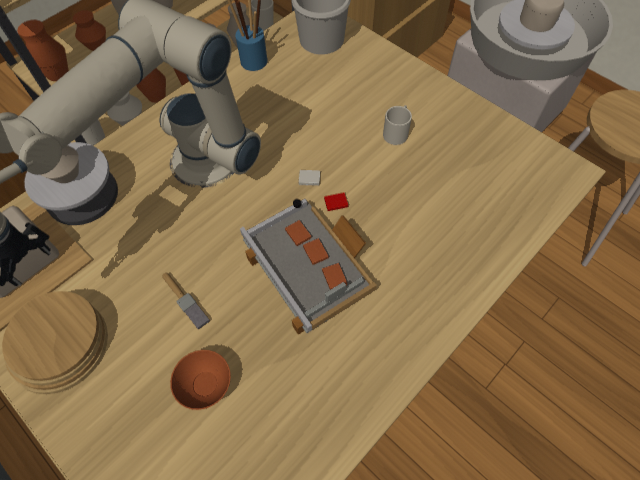

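View pics/top0.png

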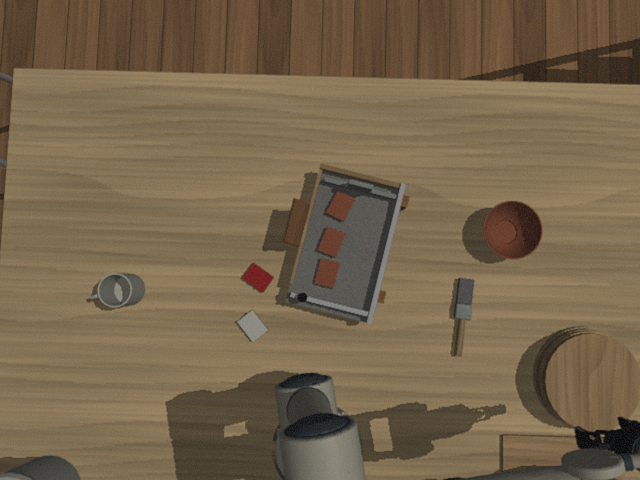

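```bash
python3 - <<'E'
import cv2,pickle
c=pickle.load(open("top0.pkl","rb"))["frame"][:,:,::-1]
cv2.imwrite("pics/topc.png",cv2.resize(c[155:330,265:425],None,fx=3.4,fy=3.4,interpolation=cv2.INTER_CUBIC))
c=pickle.load(open("scene0.pkl","rb"))["frame"][:,:,::-1]
cv2.imwrite("pics/scenec.png",cv2.resize(c[190:340,235:385],None,fx=4,fy=4,interpolation=cv2.INTER_CUBIC))
E
```

```text
(no output)
```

View pics/topc.png

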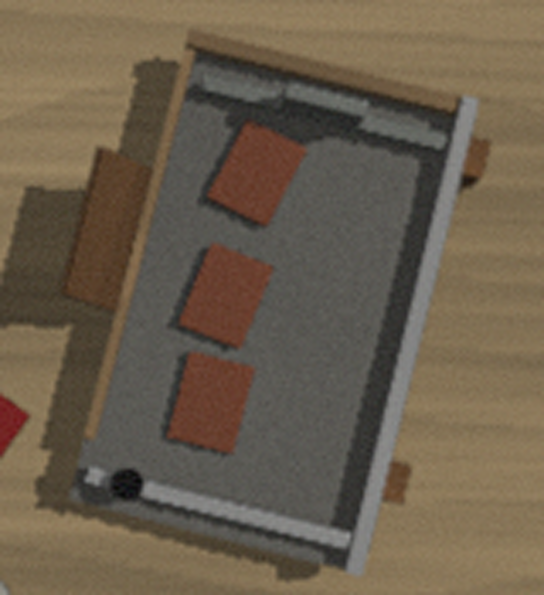

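View pics/scenec.png

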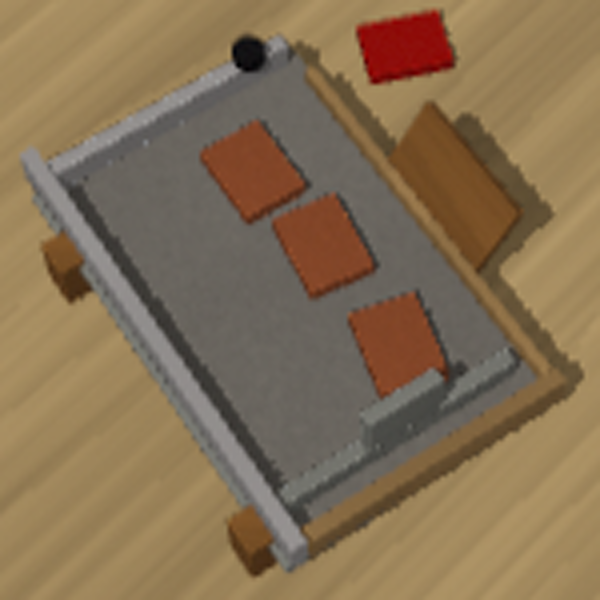

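```bash
cat > h.py <<'E'
import numpy as np,cv2,pickle
def cam(c):
    f=240/np.tan(np.radians(c["vfov"]/2)); return f
def ray(c,u,v,z,T=None):
    T=c["extrinsics"] if T is None else T
    f=cam(c); d=np.stack([(np.asarray(u,float)-c["cx"])/f,(np.asarray(v,float)-c["cy"])/f,np.ones(np.shape(u))],-1)@T[:3,:3].T
    o=T[:3,3]; s=(z-o[2])/d[...,2]; return o+d*s[...,None]
def cloud(c,T=None):
    T=c["extrinsics"] if T is None else T
    f=cam(c); v,u=np.mgrid[:480,:640]; D=c["depth"]
    P=np.stack([(u-c["cx"])/f*D,(v-c["cy"])/f*D,D],-1)
    return P@T[:3,:3].T+T[:3,3]
E
python3 - <<'E'
from h import *
for n in ["top","scene"]:
    c=pickle.load(open(n+"0.pkl","rb")); P=cloud(c); z=P[...,2]
    box=(P[...,0]>.3)&(P[...,0]<.75)&(abs(P[...,1]+0)<.3)
    fr=c["frame"].astype(int)
    bench=box&(abs(z)<.01); print(n,"bench z",np.median(z[bench]))
    # floor
    g=box&(fr.max(2)-fr.min(2)<25)
    h,e=np.histogram(z[g],bins=np.arange(0.03,.13,.004)); print(list(zip(np.round(e,3),h)))
    hs=cv2.cvtColor(c["frame"],cv2.COLOR_RGB2HSV)
    fe=g&(z>.070)&(z<.082)&(hs[...,2]>120)
    lab=cv2.connectedComponentsWithStats(fe.astype(np.uint8))
    for s,ct in zip(lab[2][1:],lab[3][1:]):
        if s[4]>30: print("fencelike",s,ct)
    t=g*0
    tile=box&(hs[...,0]<14)&(hs[...,1]>110)&(z>.05)&(z<.07)
    lab=cv2.connectedComponentsWithStats(tile.astype(np.uint8))
    for i,(s,ct) in enumerate(zip(lab[2][1:],lab[3][1:]),1):
        if s[4]>60:
            q=P[lab[1]==i]; print("tile?",s,ct,q.mean(0).round(4),np.median(hs[lab[1]==i],0))
    pl=box&(hs[...,0]<20)&(hs[...,1]>90)&(z>.07)&(z<.13)
    lab=cv2.connectedComponentsWithStats(pl.astype(np.uint8))
    for i,(s,ct) in enumerate(zip(lab[2][1:],lab[3][1:]),1):
        if s[4]>60:
            q=P[lab[1]==i]; m=q.mean(0); U,S,V=np.linalg.svd(q-m); print("plate?",s,m.round(4),V[2].round(3),q.min(0),q.max(0))
E
```

```text
top bench z -0.0003812721731384361
[(np.float64(0.03), np.int64(0)), (np.float64(0.034), np.int64(5)), (np.float64(0.038), np.int64(125)), (np.float64(0.042), np.int64(2033)), (np.float64(0.046), np.int64(4733)), (np.float64(0.05), np.int64(1412)), (np.float64(0.054), np.int64(119)), (np.float64(0.058), np.int64(97)), (np.float64(0.062), np.int64(86)), (np.float64(0.066), np.int64(151)), (np.float64(0.07), np.int64(518)), (np.float64(0.074), np.int64(599)), (np.float64(0.078), np.int64(122)), (np.float64(0.082), np.int64(26)), (np.float64(0.086), np.int64(61)), (np.float64(0.09), np.int64(16)), (np.float64(0.094), np.int64(14)), (np.float64(0.098), np.int64(10)), (np.float64(0.102), np.int64(8)), (np.float64(0.106), np.int64(11)), (np.float64(0.11), np.int64(41)), (np.float64(0.114), np.int64(61)), (np.float64(0.118), np.int64(20)), (np.float64(0.122), np.int64(0))]
fencelike [367 184  39 140 599] [385.79966611 254.12687813]
fencelike [307 297  61  18 210] [336.96190476 305.82380952]
tile? [326 191  29  30 494] [339.93927126 205.41700405] [ 0.6182 -0.0403  0.0614] [  8. 141. 104.]
ti
[... 1023 characters left out ...]
at64(0.102), np.int64(8)), (np.float64(0.106), np.int64(18)), (np.float64(0.11), np.int64(44)), (np.float64(0.114), np.int64(51)), (np.float64(0.118), np.int64(5)), (np.float64(0.122), np.int64(0))]
fencelike [240 205  72 123 692] [274.23988439 262.1632948 ]
tile? [285 220  26  26 372] [297.7311828  232.34408602] [ 0.4502 -0.0153  0.0604] [ 10. 177. 129.]
tile? [303 238  26  26 388] [315.35051546 250.82474227] [ 0.529  -0.0241  0.0606] [ 10. 177. 130.]
tile? [322 263  25  26 385] [333.72207792 275.11428571] [ 0.6181 -0.0439  0.0605] [ 10. 177. 130.]
plate? [334 215  32  39 543] [0.5731 0.0685 0.0902] [ 0.169  0.765 -0.621] [0.51627988 0.04193835 0.07000713] [0.62767354 0.09938608 0.112323  ]
```

```bash
python3 - <<'E'
from h import *
res={}
for n in ["top","scene"]:
    c=pickle.load(open(n+"0.pkl","rb")); P=cloud(c); z=P[...,2]
    box=(P[...,0]>.3)&(P[...,0]<.75)&(abs(P[...,1]+0)<.3)
    fr=c["frame"].astype(int); g=box&(fr.max(2)-fr.min(2)<25)
    hs=cv2.cvtColor(c["frame"],cv2.COLOR_RGB2HSV)
    fe=g&(z>.068)&(z<.084)&(hs[...,2]>120)
    k,l,s,ct=cv2.connectedComponentsWithStats(fe.astype(np.uint8))
    i=1+np.argmax(s[1:,4]); vv,uu=np.where(l==i)
    q=ray(c,uu,vv,0.076)[:,:2]
    # drop stop part: keep near line by RANSAC-ish iterations
    for _ in range(6):
        m=np.median(q,0) if _==0 else q.mean(0); w=cv2.fitLine(q.astype(np.float32),cv2.DIST_HUBER,0,.001,.001).ravel()
        d=w[:2]*np.sign(w[0]); p0=w[2:]; nrm=np.array([d[1],-d[0]]) # stand x
        r=(q-p0)@nrm; q=q[abs(r)<.012]
    a=(q-p0)@d; r=(q-p0)@nrm
    print(n,"fence yaw",np.degrees(np.arctan2(d[1],d[0])),"r range",np.percentile(r,[2,98]),"len",a.min(),a.max(),"ends",p0+d*a.min(),p0+d*a.max())
    X=nrm;Y=d
    pl=box&(hs[...,0]<20)&(hs[...,1]>90)&(z>.078)&(z<.13)
    k,l,s,ct=cv2.connectedComponentsWithStats(pl.astype(np.uint8)); i=1+np.argmax(s[1:,4])
    Q=P[l==i]; xs=(Q[:,:2]-p0)@X; ys=(Q[:,:2]-p0)@Y
    A=np.c_[xs,np.ones(len(xs))]; k_=np.linalg.lstsq(np.c_[Q[:,2],np.ones(len(xs))],xs,rcond=None)[0]
    print("plate y range",np.percentile(ys,[1,99]),"mid",(np.percentile(ys,1)+np.percentile(ys,99))/2,"x at z .086:",k_@[.086,1],"slope dx/dz",k_[0],"zmax",Q[:,2].max())
    ym=(np.percentile(ys,1)+np.percentile(ys,99))/2
    tb=g&(z>.1)&(z<.13)
    Q=P[tb]; xs=(Q[:,:2]-p0)@X; ys=(Q[:,:2]-p0)@Y-ym
    sel=ys>0
    print("tab x",np.percentile(xs[sel],[2,50,98]),"y",np.percentile(ys[sel],[2,50,98]),Q[sel].mean(0),sel.sum())
    print("grip side mid at fence (world)",p0+Y*ym,"X",X)
E
```

```text
top fence yaw -12.754264 r range [-0.00516483  0.00507467] len -0.1759068465822961 0.18103863557017266 ends [ 0.32671441 -0.11740934] [ 0.67485258 -0.19621219]
plate y range [-0.03432588  0.07289445] mid 0.019284283913506527 x at z .086: -0.2338890947682985 slope dx/dz -0.8061874468917353 zmax 0.11137508063474022
tab x [-0.13314954 -0.10375544 -0.0762528 ] y [0.11981821 0.12417274 0.13175073] [ 0.66185363 -0.08637563  0.11366414] 145
grip side mid at fence (world) [ 0.51708937 -0.16050168] X [-0.22077   -0.9753259]
scene fence yaw -13.582424 r range [-0.00697493  0.00635667] len -0.21305054185928782 0.14232932067199577 ends [ 0.3309335  -0.11658635] [ 0.67637449 -0.20004517]
plate y range [-0.07749263  0.03133805] mid -0.02307728593561217 x at z .086: -0.23351693892311592 slope dx/dz -0.7540749503004611 zmax 0.11232300248956761
tab x [-0.13313086 -0.10375925 -0.07611766] y [0.12266726 0.13043533 0.13463083] [ 0.66586384 -0.09079844  0.11243892] 132
grip side mid at fence (world) [ 0.51559379 -0.16120042] X [-0.23484397 -0.9720331 ]
```

```bash
cat >> h.py <<'E'
from scipy.spatial.transform import Rotation as Ro
YAW=np.radians(-13.2)
Y=np.array([np.cos(YAW),np.sin(YAW),0]); X=np.array([np.sin(YAW),-np.cos(YAW),0]); Z=np.array([0,0,1.])
GRIP=np.array([.571,.0727,.086]); H=GRIP+.245*X-.046*Z
def state():
    from station import get_state
    s=get_state(); return s,np.array(s["ee_pos"]),Ro.from_euler("xyz",s["eef_rot"],degrees=True)
def frame(tx,ty): return Ro.from_matrix(np.c_[tx,ty,np.cross(tx,ty)])
a=np.radians(35)
def gripR(sgn,lean=a): return frame(np.sin(lean)*X-np.cos(lean)*Z, sgn*(np.cos(lean)*X+np.sin(lean)*Z))
def rel(p,R,p0,R0): return np.round(np.r_[p-p0,(R*R0.inv()).as_rotvec()],4)
E
python3 - <<'E'
from h import *
s,p,R=state(); print(R.as_matrix().round(3))
for sg in (1,-1):
    for L in (0,a):
        Rg=gripR(sg,L); tx=Rg.as_matrix()[:,0]
        print(sg,L,rel(GRIP-.1*tx,Rg,p,R), np.degrees((Rg*R.inv()).magnitude()))
E
```

```text
[[-0.     0.237 -0.972]
 [ 0.002 -0.972 -0.237]
 [-1.    -0.002 -0.   ]]
1 0 [ 4.291e-01  6.554e-01 -5.520e-02 -1.900e-03  1.000e-04 -4.692e-01] 26.882494891089873
1 0.6108652381980153 [ 0.4422  0.7113 -0.0733 -0.6182 -0.0025 -0.4543] 43.95784870003958
-1 0 [ 4.2910e-01  6.5540e-01 -5.5200e-02 -1.0000e-04 -2.5000e-03  2.6724e+00] 153.1177197432407
-1 0.6108652381980153 [ 0.4422  0.7113 -0.0733 -0.0036  0.8285  2.5639] 154.37755642121238
```

Request:
move_arm([
  [0.027, 0.041, 0.005, 0, 0, 0.16, 0.08],
  [0.054, 0.082, 0.01, 0, 0, 0.32, 0.07],
  [0.081, 0.123, 0.015, 0, 0, 0.48, 0.06],
  [0.108, 0.164, 0.02, 0, 0, 0.64, 0.06],
  [0.135, 0.205, 0.02, 0, 0, 0.8, 0.06],
  [0.162, 0.246, 0.02, 0, 0, 0.96, 0.06],
  [0.189, 0.287, 0.02, 0, 0, 1.12, 0.06],
  [0.216, 0.328, 0.02, 0, 0, 1.28, 0.06],
  [0.243, 0.369, 0.02, 0, 0, 1.44, 0.06],
  [0.27, 0.41, 0.02, 0, 0, 1.6, 0.06],
], force=50)

```text
time: 1.35
ee_pos: [0.4124, -0.1712, 0.2609]
eef_rot: [-96.8, 89.9, -171.2]
wrist_force: [0.6, -0.7, -0.1]
opening: 0.0601
```

```bash
python3 - <<'E'
from h import *
s,p,R=state(); print(s["joint_pos"].round(1),p)
for L in (0,a):
        Rg=gripR(-1,L); tx=Rg.as_matrix()[:,0]
        print(L,rel(GRIP-.12*tx,Rg,p,R), np.degrees((Rg*R.inv()).magnitude()))
E
```

```text
[-2.69e+01 -1.81e+01  9.02e+01 -1.00e-01  1.08e+02 -4.25e+01] [ 0.41239466 -0.17123818  0.26087871]
0 [ 0.1586  0.2439 -0.0549  0.0014 -0.0017  1.0672] 61.14793234634572
0.6108652381980153 [ 0.1743  0.3109 -0.0766 -0.4608  0.4411  1.0329] 69.5550157596049
```

Request:
move_arm([
  [0.02, 0.034, 0, -0.05, 0.05, 0.115, 0.06],
  [0.04, 0.07, 0, -0.1, 0.1, 0.23, 0.06],
  [0.06, 0.105, 0, -0.155, 0.15, 0.345, 0.06],
  [0.08, 0.14, 0, -0.205, 0.195, 0.46, 0.06],
  [0.1, 0.175, -0.01, -0.256, 0.245, 0.575, 0.06],
  [0.12, 0.21, -0.02, -0.307, 0.294, 0.69, 0.06],
  [0.14, 0.245, -0.035, -0.358, 0.343, 0.803, 0.06],
  [0.155, 0.275, -0.05, -0.41, 0.392, 0.918, 0.06],
  [0.174, 0.311, -0.065, -0.46, 0.441, 1.033, 0.06],
  [0.174, 0.311, -0.077, -0.461, 0.441, 1.033, 0.06],
])

```text
time: 2.6
ee_pos: [0.5861, 0.1428, 0.1794]
eef_rot: [-90.5, 54.8, -103.3]
wrist_force: [-0.6, -0.7, -0.7]
opening: 0.06
```

```bash
python3 - <<'E'
from h import *
from station import capture
s,p,R=state(); c=capture("wrist"); pickle.dump((c,p,R),open("wrist1.pkl","wb"))
cv2.imwrite("pics/w1.png",c["frame"][:,:,::-1])
print(s["joint_pos"].round(1),p,R.as_matrix().round(3)); print(c["hand_eye"],c["vfov"])
Rg=gripR(-1); tx=Rg.as_matrix()[:,0]
print(rel(GRIP-.0*tx,Rg,p,R))
E
```

```text
[ 24.7  22.9  62.5 -30.  114.8 -60.4] [0.58610101 0.14275915 0.17936844] [[-0.133  0.179  0.975]
 [-0.561  0.797 -0.223]
 [-0.817 -0.576 -0.005]]
[[-6.64730924e-05 -2.99456812e-01  9.54109854e-01 -1.31256943e-01]
 [ 9.99998860e-01 -1.45933586e-03 -3.88356799e-04 -6.76717989e-04]
 [ 1.50866282e-03  9.54108740e-01  2.99456568e-01 -7.56154113e-02]
 [ 0.00000000e+00  0.00000000e+00  0.00000000e+00  1.00000000e+00]] 62.59841998547185
[-0.0151 -0.0701 -0.0934  0.0021 -0.006  -0.0053]
```

View pics/w1.png

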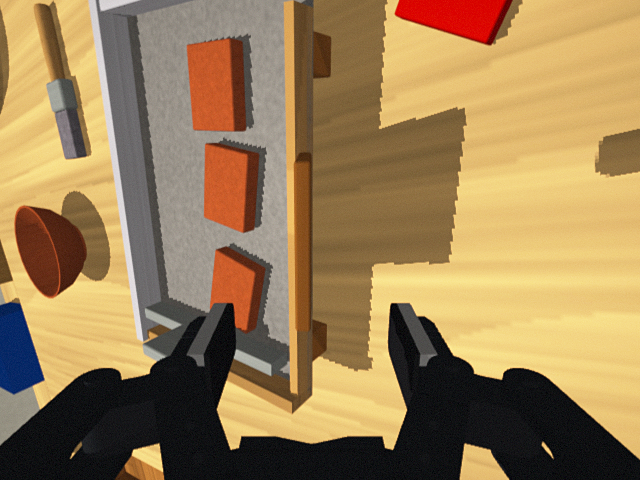

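```bash
python3 - <<'E'
from h import *
c,p,R=pickle.load(open("wrist1.pkl","rb"))
T=np.eye(4);T[:3,:3]=R.as_matrix();T[:3,3]=p; T=T@c["hand_eye"]
P=cloud(c,T)
# top edge face strip of plate
q=P[165:322,297:309].reshape(-1,3); q=q[q[:,2]>.09]
print(len(q),q.min(0),q.max(0),np.median(q,0))
d=q-GRIP; l=np.c_[d@X,d@Y,d[:,2]]; print(np.percentile(l,[2,50,98],axis=0).round(4))
# floor, fence check
fl=P[100:300,160:185].reshape(-1,3); print("floor",np.median(fl,0),fl[:,2].std())
# fence top line
for v in (60,120,180,240,300):
    r=P[v,85:165]; k=np.where(r[:,2]>.068)[0]; print(v,[(x) for x in np.round((r[k]-GRIP)@np.c_[X,Y,Z],4)[[0,-1]].tolist()])
print("topedge expected x",-.022*np.sin(a),"z",.022*np.cos(a))
# plate row ends along top edge
vs=[v for v in range(120,360) if (P[v,297:309,2]>.095).mean()>.5]; 
for v in (vs[0],vs[-1]): print(v,np.round((np.median(P[v,299:307],0)-GRIP)@np.c_[X,Y,Z],4))
E
```

```text
1884 [0.52274548 0.06978023 0.1010225 ] [0.62046761 0.23270668 0.28742762] [0.56812346 0.08494611 0.10446527]
[[-0.0142 -0.0506  0.016 ]
 [-0.0113 -0.0056  0.0185]
 [-0.0082  0.0454  0.021 ]]
floor [ 0.52852123 -0.11541229  0.04824847] 0.012647988840333637
60 [[0.2452, -0.1275, -0.0096], [-0.1464, -0.0767, 0.2014]]
120 [[0.2475, -0.0745, -0.0103], [0.2358, -0.0746, -0.0178]]
180 [[0.2465, -0.0166, -0.0102], [0.234, -0.017, -0.0168]]
240 [[0.2446, 0.0463, -0.0097], [0.2341, 0.0462, -0.0168]]
300 [[0.2439, 0.1156, -0.0097], [0.2332, 0.1156, -0.0175]]
topedge expected x -0.012618681599723012 z 0.01802134497435782
159 [-0.0056 -0.0541  0.0104]
331 [-0.011   0.0549  0.018 ]
```

```bash
sed -i 's/radians(-13.2)/radians(-12.7)/; s/GRIP=np.array(.*); H/GRIP=np.array([.571,.0717,.0865]); H/' h.py; python3 - <<'E'
from h import *
s,p,R=state()
Rg=gripR(-1); tx=Rg.as_matrix()[:,0]
print(rel(GRIP-.06*tx,Rg,p,R),rel(GRIP+.004*tx,Rg,p,R))
E
```

```text
[-0.0071 -0.0358 -0.0433  0.0022 -0.0059  0.0065] [-0.0152 -0.0716 -0.0957  0.0022 -0.0059  0.0065]
```

Request:
move_arm([
  [-0.004, -0.02, -0.02, 0.002, -0.006, 0.006, 0.06],
  [-0.007, -0.036, -0.043, 0.002, -0.006, 0.006, 0.06],
  [-0.009, -0.045, -0.056, 0.002, -0.006, 0.006, 0.06],
  [-0.011, -0.054, -0.069, 0.002, -0.006, 0.006, 0.06],
  [-0.013, -0.063, -0.083, 0.002, -0.006, 0.006, 0.06],
  [-0.015, -0.072, -0.095, 0.002, -0.006, 0.006, 0.06],
  [-0.015, -0.072, -0.095, 0.002, -0.006, 0.006, 0.06],
])

```text
time: 3.52
ee_pos: [0.5699, 0.0683, 0.0827]
eef_rot: [-90.2, 54.9, -102.9]
wrist_force: [-0.3, -0.0, 0.5]
opening: 0.0601
```

```bash
python3 - <<'E'
from h import *
from station import capture
s,p,R=state(); 
Rg=gripR(-1); tx=Rg.as_matrix()[:,0]
print(rel(GRIP+.004*tx,Rg,p,R),s["wrist_force"])
c=capture("wrist"); cv2.imwrite("pics/w2.png",c["frame"][:,:,::-1])
E
```

```text
[ 0.0006  0.0012  0.0005  0.001  -0.0021  0.0012] [-0.3156181  -0.00856405  0.49041826]
```

View pics/w2.png

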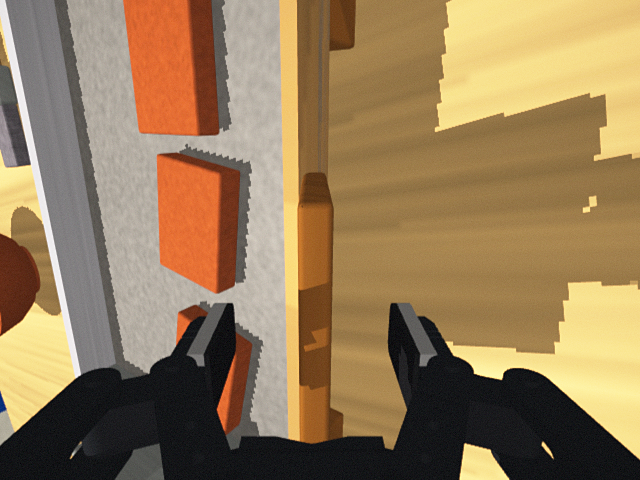

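Request:
move_arm([
  [0, 0.001, 0, 0, 0, 0, 0.03],
  [0, 0.001, 0, 0, 0, 0, 0.0],
  [0, 0.001, 0, 0, 0, 0, 0.0],
  [0, 0.001, 0, 0, 0, 0, 0.0],
  [0, 0.001, 0, 0, 0, 0, 0.0],
  [0, 0.001, 0, 0, 0, 0, 0.0],
], force=60)

```text
time: 4.32
ee_pos: [0.5707, 0.0702, 0.084]
eef_rot: [-90.0, 55.0, -102.7]
wrist_force: [1.3, 4.7, 3.9]
opening: 0.0094
```

```bash
cat >> h.py <<'E'
def tilt_rows(ths,hoff=None):
    """TCP pose relative to now for tray at angles ths (absolute), given current tray angle th0=ths[0]"""
    s,p,R=state(); out=[]
    for t in ths[1:]:
        Q=Ro.from_rotvec(Y*(t-ths[0])); out.append(np.r_[H+Q.apply(p-H)-p,Y*(t-ths[0])])
    return np.round(out,4)
E
python3 - <<'E'
from h import *
s,p,R=state(); print(p,s["wrist_force"],s["torque"],s["opening"],H, s["joint_pos"].round(1))
print(tilt_rows(np.linspace(0,.3,11)))
E
```

```text
[0.57068922 0.07024794 0.08402806] [1.34395199 4.73441927 3.88073969] [ 0.52180966 -0.06121415 -0.09105738] 0.009379898532526677 [ 0.51713768 -0.16730596  0.0405    ] [ 19.6  18.4  77.8 -29.7 102.5 -59.3]
[[-0.0003 -0.0014  0.0073  0.0293 -0.0066  0.    ]
 [-0.0007 -0.003   0.0145  0.0585 -0.0132  0.    ]
 [-0.0011 -0.0048  0.0217  0.0878 -0.0198  0.    ]
 [-0.0015 -0.0068  0.0288  0.1171 -0.0264  0.    ]
 [-0.002  -0.009   0.0359  0.1463 -0.033   0.    ]
 [-0.0026 -0.0114  0.0429  0.1756 -0.0396  0.    ]
 [-0.0032 -0.0141  0.0498  0.2049 -0.0462  0.    ]
 [-0.0038 -0.0169  0.0566  0.2341 -0.0528  0.    ]
 [-0.0045 -0.0199  0.0634  0.2634 -0.0594  0.    ]
 [-0.0052 -0.0232  0.07    0.2927 -0.066   0.    ]]
```

Request:
move_arm([
  [0, -0.001, 0.005, 0.02, -0.0045, 0, 0],
  [0, -0.002, 0.01, 0.04, -0.009, 0, 0],
  [-0.001, -0.003, 0.0145, 0.0585, -0.013, 0, 0],
  [-0.001, -0.004, 0.019, 0.078, -0.0175, 0, 0],
  [-0.001, -0.0055, 0.024, 0.0975, -0.022, 0, 0],
  [-0.0015, -0.007, 0.029, 0.117, -0.0264, 0, 0],
  [-0.002, -0.009, 0.036, 0.146, -0.033, 0, 0],
  [-0.0026, -0.0114, 0.043, 0.1756, -0.0396, 0, 0],
  [-0.0032, -0.014, 0.05, 0.205, -0.046, 0, 0],
])

```text
time: 5.45
ee_pos: [0.5674, 0.0559, 0.1344]
eef_rot: [-90.0, 67.2, -102.7]
wrist_force: [3.1, 1.3, -6.0]
opening: 0.0094
```

```bash
python3 - <<'E'
from h import *
from station import capture
s,p,R=state(); print(p,s["wrist_force"],s["torque"],s["opening"])
d=p-H; print("angle",np.arctan2(d[2],-d@X),"R",np.hypot(d[2],d@X))
c=capture("wrist"); cv2.imwrite("pics/w3.png",c["frame"][:,:,::-1])
print(tilt_rows(np.r_[.21,np.linspace(.24,.51,10)]))
E
```

```text
[0.56739133 0.05587616 0.13438908] [ 3.11407028  1.33423352 -5.98873199] [ 0.84377825 -0.51350142  0.14195699] 0.009350880089580963
angle 0.389446698188738 R 0.24728696867208733
[[-0.0007 -0.0029  0.0068  0.0293 -0.0066  0.    ]
 [-0.0013 -0.006   0.0135  0.0585 -0.0132  0.    ]
 [-0.0021 -0.0093  0.0201  0.0878 -0.0198  0.    ]
 [-0.0029 -0.0127  0.0266  0.1171 -0.0264  0.    ]
 [-0.0037 -0.0164  0.033   0.1463 -0.033   0.    ]
 [-0.0046 -0.0202  0.0393  0.1756 -0.0396  0.    ]
 [-0.0055 -0.0243  0.0455  0.2049 -0.0462  0.    ]
 [-0.0064 -0.0285  0.0515  0.2341 -0.0528  0.    ]
 [-0.0074 -0.0329  0.0574  0.2634 -0.0594  0.    ]
 [-0.0084 -0.0374  0.0632  0.2927 -0.066   0.    ]]
```

View pics/w3.png

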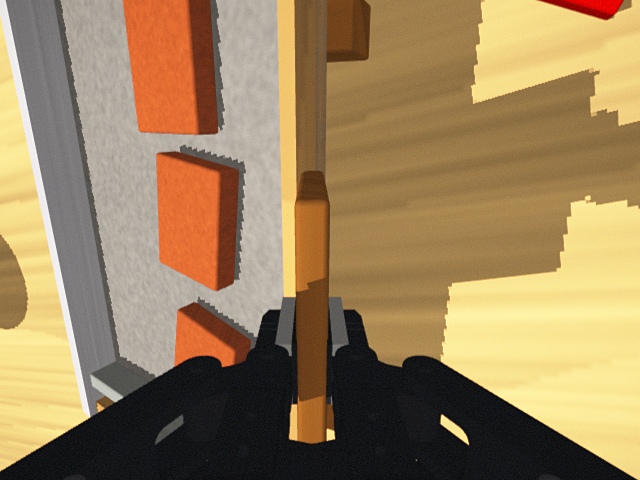

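Request:
move_arm([
  [-0.0005, -0.002, 0.0045, 0.0195, -0.0044, 0, 0],
  [-0.001, -0.004, 0.009, 0.039, -0.0088, 0, 0],
  [-0.0013, -0.006, 0.0135, 0.0585, -0.0132, 0, 0],
  [-0.0018, -0.008, 0.018, 0.078, -0.0175, 0, 0],
  [-0.0022, -0.0105, 0.0223, 0.0975, -0.022, 0, 0],
  [-0.0029, -0.0127, 0.0266, 0.117, -0.0264, 0, 0],
  [-0.0034, -0.015, 0.031, 0.1365, -0.0308, 0, 0],
  [-0.004, -0.0175, 0.035, 0.156, -0.035, 0, 0],
  [-0.0046, -0.0202, 0.0393, 0.1756, -0.0396, 0, 0],
  [-0.0046, -0.0202, 0.0393, 0.1756, -0.0396, 0, 0],
])

```text
time: 6.75
ee_pos: [0.5626, 0.0346, 0.1756]
eef_rot: [-89.9, 77.6, -102.8]
wrist_force: [3.0, 2.5, -5.9]
opening: 0.0093
```

```bash
python3 - <<'E'
from h import *
from station import capture
s,p,R=state(); print(p,s["wrist_force"],s["torque"],s["opening"])
c=capture("wrist"); cv2.imwrite("pics/w4.png",c["frame"][:,:,::-1])
print(tilt_rows(np.r_[.39,np.linspace(.41,.55,8)]))
E
```

```text
[0.56258411 0.03461272 0.17556264] [ 3.02907675  2.46606264 -5.88809359] [ 1.31607139 -0.74158549  0.20872908] 0.009280381739683458
[[-0.0006 -0.0027  0.0041  0.0195 -0.0044  0.    ]
 [-0.0012 -0.0054  0.0082  0.039  -0.0088  0.    ]
 [-0.0019 -0.0082  0.0122  0.0585 -0.0132  0.    ]
 [-0.0025 -0.0112  0.0161  0.078  -0.0176  0.    ]
 [-0.0032 -0.0141  0.02    0.0976 -0.022   0.    ]
 [-0.0039 -0.0172  0.0238  0.1171 -0.0264  0.    ]
 [-0.0046 -0.0203  0.0276  0.1366 -0.0308  0.    ]
 [-0.0053 -0.0235  0.0313  0.1561 -0.0352  0.    ]]
```

View pics/w4.png

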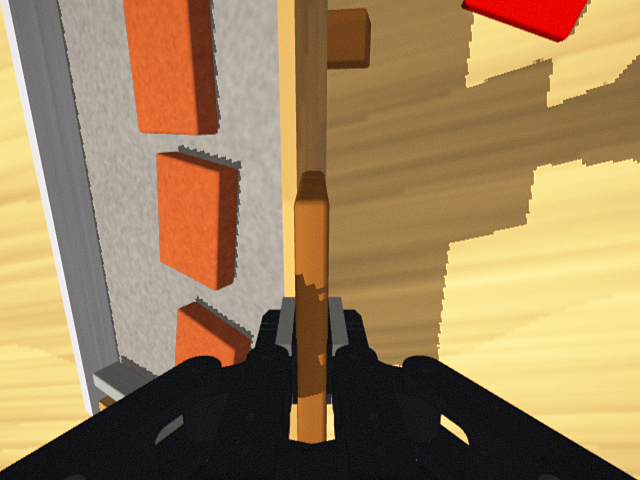

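Tiles have not slid yet at about 0.39 rad; I go on slowly.

Request:
move_arm([
  [-0.0006, -0.0027, 0.0041, 0.0195, -0.0044, 0, 0],
  [-0.0012, -0.0054, 0.0082, 0.039, -0.0088, 0, 0],
  [-0.0019, -0.0082, 0.0122, 0.0585, -0.0132, 0, 0],
  [-0.0025, -0.0112, 0.0161, 0.078, -0.0176, 0, 0],
  [-0.0025, -0.0112, 0.0161, 0.078, -0.0176, 0, 0],
  [-0.0025, -0.0112, 0.0161, 0.078, -0.0176, 0, 0],
])

```text
time: 7.55
ee_pos: [0.5601, 0.0236, 0.1914]
eef_rot: [-89.9, 82.1, -102.8]
wrist_force: [3.2, 2.2, -5.4]
opening: 0.0091
```

```bash
python3 - <<'E'
from h import *
from station import capture
s,p,R=state(); print(p,s["wrist_force"],s["torque"],s["opening"])
c=capture("wrist"); cv2.imwrite("pics/w5.png",c["frame"][:,:,::-1])
c=capture("top"); cv2.imwrite("pics/t5.png",c["frame"][:,:,::-1])
print(tilt_rows(np.r_[.47,np.linspace(.49,.63,8)]))
E
```

```text
[0.56007529 0.02359207 0.19143708] [ 3.16070461  2.22065593 -5.35711928] [ 1.09881554 -0.64963795  0.14275302] 0.009068752913541686
[[-0.0007 -0.003   0.0039  0.0195 -0.0044  0.    ]
 [-0.0014 -0.006   0.0077  0.039  -0.0088  0.    ]
 [-0.0021 -0.0092  0.0115  0.0585 -0.0132  0.    ]
 [-0.0028 -0.0124  0.0152  0.078  -0.0176  0.    ]
 [-0.0035 -0.0156  0.0188  0.0976 -0.022   0.    ]
 [-0.0043 -0.019   0.0223  0.1171 -0.0264  0.    ]
 [-0.005  -0.0224  0.0258  0.1366 -0.0308  0.    ]
 [-0.0058 -0.0259  0.0293  0.1561 -0.0352  0.    ]]
```

View pics/w5.png

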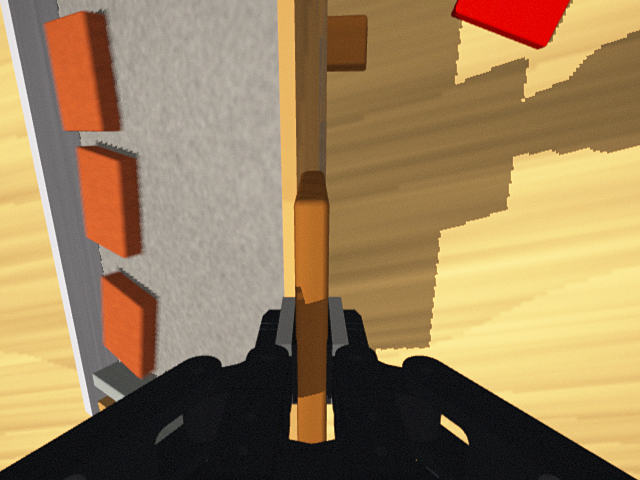

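View pics/t5.png

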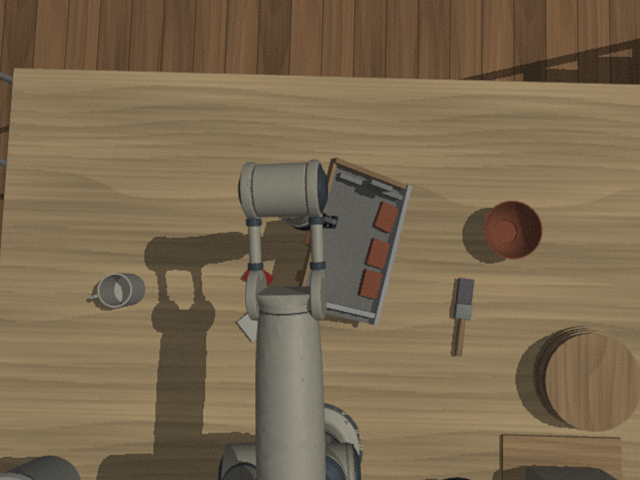

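Request:
move_arm([
  [-0.0007, -0.003, 0.0039, 0.0195, -0.0044, 0, 0],
  [-0.0014, -0.006, 0.0077, 0.039, -0.0088, 0, 0],
  [-0.0021, -0.0092, 0.0115, 0.0585, -0.0132, 0, 0],
  [-0.0028, -0.0124, 0.0152, 0.078, -0.0176, 0, 0],
  [-0.0035, -0.0156, 0.0188, 0.0976, -0.022, 0, 0],
  [-0.0043, -0.019, 0.0223, 0.117, -0.0264, 0, 0],
  [-0.0043, -0.019, 0.0223, 0.117, -0.0264, 0, 0],
  [-0.0043, -0.019, 0.0223, 0.117, -0.0264, 0, 0],
  [-0.0043, -0.019, 0.0223, 0.117, -0.0264, 0, 0],
])

```text
time: 8.78
ee_pos: [0.5558, 0.0048, 0.2135]
eef_rot: [-91.0, 89.0, -103.8]
wrist_force: [2.9, 1.3, -5.4]
opening: 0.0094
```

```bash
python3 - <<'E'
from h import *
from station import capture
s,p,R=state(); print(p,s["wrist_force"],s["torque"],s["opening"])
c=capture("wrist"); cv2.imwrite("pics/w6.png",c["frame"][:,:,::-1])
c=capture("top"); cv2.imwrite("pics/t6.png",cv2.resize(c["frame"][150:335,265:425,::-1],None,fx=3.2,fy=3.2))
E
```

```text
[0.55580129 0.00477675 0.21351199] [ 2.93869509  1.34109317 -5.41113772] [ 0.76154295 -0.68498269  0.01796372] 0.00943251357365789
```

View pics/w6.png

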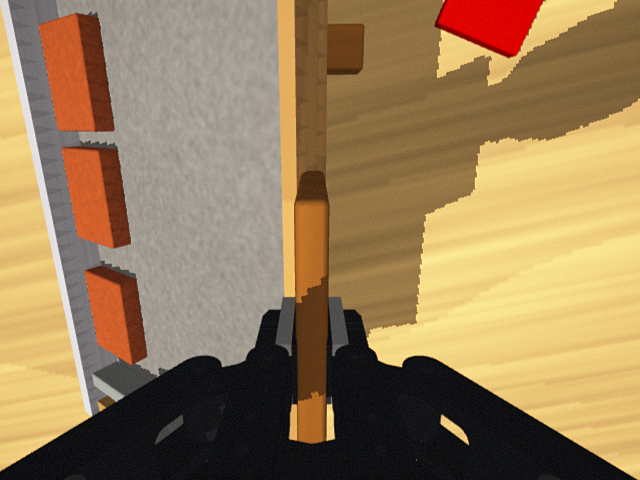

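View pics/t6.png

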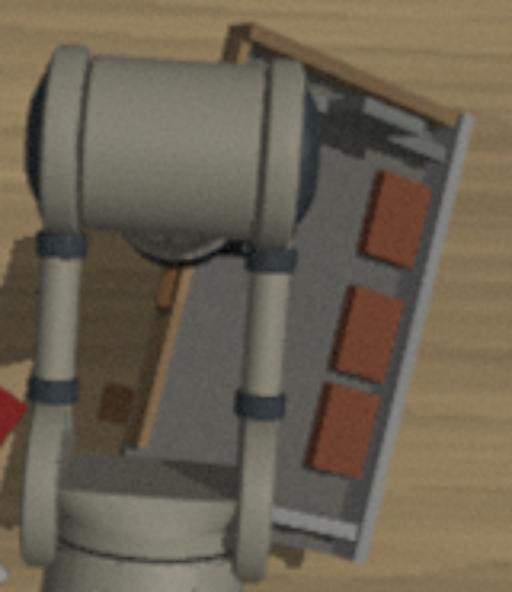

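```bash
cat > tl.py <<'E'
from h import *
from station import capture
def tiles(th,name,T=None):
    s,p,R=state(); c=capture(name)
    if name=="wrist":
        T=np.eye(4);T[:3,:3]=R.as_matrix();T[:3,3]=p; T=T@c["hand_eye"]
    else: T=c["extrinsics"]
    P=cloud(c,T)
    Q=Ro.from_rotvec(-Y*th); L=(Q.apply((P-H).reshape(-1,3))@np.c_[X,Y,Z]).reshape(P.shape)  # tray frame, hinge origin
    F=L-np.array([-.012,0,.008])
    hs=cv2.cvtColor(c["frame"],cv2.COLOR_RGB2HSV)
    m=(hs[...,0]<14)&(hs[...,1]>110)&(F[...,2]>.010)&(F[...,2]<.02)&(F[...,0]<.02)&(F[...,0]>-.2)&(abs(F[...,1])<.2)
    m=cv2.morphologyEx(m.astype(np.uint8),cv2.MORPH_OPEN,np.ones((3,3)))
    k,l,st,ct=cv2.connectedComponentsWithStats(m)
    for i in range(1,k):
        if st[i,4]<60: continue
        q=F[l==i]; r=cv2.minAreaRect((q[:,:2]*1000).astype(np.float32))
        print(name,"tile z",np.median(q[:,2]).round(4),"x",np.percentile(q[:,0],[1,50,99]).round(4),"y",np.percentile(q[:,1],[1,99]).round(4),"rect",np.round(r[0],1),np.round(r[1],1),round(r[2],1))
    v=hs[...,2]
    fe=(hs[...,1]<50)&(F[...,2]>.022)&(F[...,2]<.034)&(abs(F[...,0])<.02)&(abs(F[...,1])<.15)
    q=F[fe]
    if len(q): print("fence top x",np.percentile(q[:,0],[2,50,98]).round(4), "slope",np.polyfit(q[:,1],q[:,0],1))
    fl=(hs[...,1]<40)&(F[...,0]<-.06)&(F[...,0]>-.18)&(abs(F[...,1])<.1)&(abs(F[...,2])<.02)
    q=F[fl]; print("floor z",np.median(q[:,2]).round(4),"dz/dx",np.polyfit(q[:,0],q[:,2],1))
    return c,F
E
python3 - <<'E'
from tl import *
tiles(.593,"wrist"); tiles(.593,"top")
E
```

```text
wrist tile z 0.014 x [-0.0504 -0.0315 -0.0011] y [-0.133  -0.0691] rect [ -24.6 -101.5] [66.6 53.4] 89.5
wrist tile z 0.0142 x [-0.0502 -0.0313 -0.001 ] y [-0.0568  0.0075] rect [-24.6 -24.2] [66.  52.8] 89.7
wrist tile z 0.0144 x [-0.05   -0.0311 -0.0009] y [0.0348 0.099 ] rect [-24.6  67.6] [66.9 52.4] 89.2
fence top x [-0.0048  0.0014  0.0122] slope [-0.00550502  0.00284563]
floor z 0.0008 dz/dx [-0.00480404  0.00021006]
top tile z 0.013 x [-0.052  -0.0292 -0.0035] y [0.0346 0.0972] rect [-27.7  65.7] [50.8 63.9] 1.1
top tile z 0.0129 x [-0.0528 -0.0288 -0.0027] y [-0.0561  0.0041] rect [-27.4 -25.8] [64.2 51.8] 89.5
top tile z 0.0128 x [-0.0524 -0.0297 -0.0036] y [-0.134 -0.071] rect [ -26.4 -102.4] [64.6 52.5] 89.8
fence top x [-0.0074  0.0033  0.0125] slope [-0.0063711   0.00351087]
floor z -0.0008 dz/dx [-0.00530547 -0.00141296]
```

```bash
python3 - <<'E'
from h import *
print(tilt_rows(np.r_[.593,np.linspace(.563,.293,10)]))
E
```

```text
[[ 0.0011  0.005  -0.0054 -0.0293  0.0066 -0.    ]
 [ 0.0022  0.0098 -0.0109 -0.0585  0.0132 -0.    ]
 [ 0.0033  0.0145 -0.0166 -0.0878  0.0198 -0.    ]
 [ 0.0043  0.019  -0.0224 -0.1171  0.0264 -0.    ]
 [ 0.0052  0.0233 -0.0283 -0.1463  0.033  -0.    ]
 [ 0.0062  0.0274 -0.0344 -0.1756  0.0396 -0.    ]
 [ 0.0071  0.0314 -0.0406 -0.2049  0.0462 -0.    ]
 [ 0.0079  0.0352 -0.0469 -0.2341  0.0528 -0.    ]
 [ 0.0087  0.0388 -0.0533 -0.2634  0.0594 -0.    ]
 [ 0.0095  0.0422 -0.0598 -0.2927  0.066  -0.    ]]
```

Request:
move_arm([
  [0.0011, 0.005, -0.0054, -0.0293, 0.0066, 0, 0],
  [0.0022, 0.0098, -0.0109, -0.0585, 0.0132, 0, 0],
  [0.0033, 0.0145, -0.0166, -0.0878, 0.0198, 0, 0],
  [0.0043, 0.019, -0.0224, -0.1171, 0.0264, 0, 0],
  [0.0052, 0.0233, -0.0283, -0.1463, 0.033, 0, 0],
  [0.0062, 0.0274, -0.0344, -0.1756, 0.0396, 0, 0],
  [0.0071, 0.0314, -0.0406, -0.2049, 0.0462, 0, 0],
  [0.0079, 0.0352, -0.0469, -0.2341, 0.0528, 0, 0],
  [0.0087, 0.0388, -0.0533, -0.2634, 0.0594, 0, 0],
  [0.0095, 0.0422, -0.0598, -0.2927, 0.066, 0, 0],
])

```text
time: 10.22
ee_pos: [0.5654, 0.0473, 0.1533]
eef_rot: [-89.9, 71.7, -102.7]
wrist_force: [3.3, 1.3, -6.0]
opening: 0.0094
```

```bash
python3 - <<'E'
from h import *
s,p,R=state(); print(p,s["wrist_force"],s["opening"])
R1=gripR(-1); th=(R*R1.inv()).as_rotvec()@Y; print("th",th)
print(tilt_rows(np.r_[th,np.linspace(th,0,11)[1:]]))
E
```

```text
[0.56544412 0.04727417 0.15330568] [ 3.32024129  1.34437693 -6.01069974] 0.009361821472828314
th 0.2910873039588825
[[ 0.0007  0.0031 -0.0064 -0.0284  0.0064 -0.    ]
 [ 0.0014  0.006  -0.013  -0.0568  0.0128 -0.    ]
 [ 0.002   0.0088 -0.0196 -0.0852  0.0192 -0.    ]
 [ 0.0026  0.0113 -0.0263 -0.1136  0.0256 -0.    ]
 [ 0.0031  0.0137 -0.0331 -0.142   0.032  -0.    ]
 [ 0.0036  0.0159 -0.0399 -0.1704  0.0384 -0.    ]
 [ 0.004   0.0178 -0.0468 -0.1988  0.0448 -0.    ]
 [ 0.0044  0.0196 -0.0538 -0.2272  0.0512 -0.    ]
 [ 0.0048  0.0212 -0.0608 -0.2556  0.0576 -0.    ]
 [ 0.0051  0.0226 -0.0679 -0.284   0.064  -0.    ]]
```

Request:
move_arm([
  [0.0007, 0.0031, -0.0064, -0.0284, 0.0064, 0, 0],
  [0.0014, 0.006, -0.013, -0.0568, 0.0128, 0, 0],
  [0.002, 0.0088, -0.0196, -0.0852, 0.0192, 0, 0],
  [0.0026, 0.0113, -0.0263, -0.1136, 0.0256, 0, 0],
  [0.0031, 0.0137, -0.0331, -0.142, 0.032, 0, 0],
  [0.0036, 0.0159, -0.0399, -0.1704, 0.0384, 0, 0],
  [0.004, 0.0178, -0.0468, -0.1988, 0.0448, 0, 0],
  [0.0044, 0.0196, -0.0538, -0.2272, 0.0512, 0, 0],
  [0.0047, 0.0208, -0.059, -0.248, 0.056, 0, 0],
  [0.005, 0.0218, -0.064, -0.268, 0.0605, 0, 0],
])

```text
time: 11.48
ee_pos: [0.5705, 0.0693, 0.089]
eef_rot: [-89.9, 55.9, -102.7]
wrist_force: [2.1, 2.3, -5.5]
opening: 0.0095
```

```bash
python3 - <<'E'
from h import *
s,p,R=state(); print(p,s["wrist_force"],s["opening"])
R1=gripR(-1); th=(R*R1.inv()).as_rotvec()@Y; print("th",th, np.array([.5707,.0702,.0840])-p)
E
```

```text
[0.57047658 0.06927166 0.08895963] [ 2.11289867  2.25190266 -5.54445936] 0.009452891677195652
th 0.015136267463241012 [ 0.00022342  0.00092834 -0.00495963]
```

Request:
move_arm([
  [0, 0.0003, -0.0015, -0.006, 0.0014, 0, 0],
  [0, 0.0006, -0.003, -0.012, 0.0028, 0, 0],
  [0.0002, 0.0009, -0.0045, -0.0165, 0.0037, 0, 0],
  [0.0002, 0.001, -0.0055, -0.0165, 0.0037, 0, 0],
  [0.0002, 0.001, -0.006, -0.0165, 0.0037, 0, 0],
  [0.0002, 0.001, -0.006, -0.0165, 0.0037, 0, 0],
])

```text
time: 12.22
ee_pos: [0.5707, 0.0702, 0.084]
eef_rot: [-89.8, 54.9, -102.7]
wrist_force: [-0.3, 4.8, 1.6]
opening: 0.0094
```

```bash
python3 - <<'E'
from tl import *
s,p,R=state(); print(p,s["wrist_force"],s["opening"])
tiles(0,"wrist"); tiles(0,"top")
E
```

```text
[0.57067229 0.07020464 0.08402379] [-0.33342511  4.78406582  1.59447851] 0.009377121707882036
wrist tile z 0.0135 x [-0.0506 -0.031  -0.0018] y [-0.1333 -0.0693] rect [ -25.7 -101.7] [52.2 66.8] 0.5
wrist tile z 0.0135 x [-0.0502 -0.0307 -0.0015] y [-0.057   0.0072] rect [-25.  -24.4] [52.3 66.5] 0.9
wrist tile z 0.0136 x [-0.05   -0.0304 -0.0016] y [0.0346 0.0991] rect [-25.3  67.5] [66.7 50.5] 89.9
fence top x [-0.0045  0.0013  0.012 ] slope [-0.00398425  0.0027433 ]
floor z -0.0004 dz/dx [ 0.00030228 -0.00031546]
top tile z 0.0133 x [-0.0502 -0.027  -0.0036] y [0.035  0.0976] rect [-27.   66.2] [47.8 64.3] 0.7
top tile z 0.0135 x [-0.0504 -0.0279 -0.0036] y [-0.0566  0.0065] rect [-26.8 -25. ] [48.3 65.2] 2.7
top tile z 0.0134 x [-0.0503 -0.026  -0.0037] y [-0.1332 -0.0713] rect [ -26.6 -102.3] [48.4 64. ] 0.5
fence top x [-0.0095  0.004   0.0103] slope [-0.00744877  0.00384983]
floor z -0.001 dz/dx [ 0.00106162 -0.00084228]
```

Request:
move_arm([
  [0, 0, 0, 0, 0, 0, 0.02],
  [0, 0, 0, 0, 0, 0, 0.045],
  [0, 0, 0, 0, 0, 0, 0.045],
  [0.0025, 0.011, 0.016, 0, 0, 0, 0.045],
  [0.005, 0.0225, 0.033, 0, 0, 0, 0.045],
  [0.008, 0.036, 0.052, 0, 0, 0, 0.045],
  [0.012, 0.054, 0.079, 0, 0, 0, 0.045],
  [0.017, 0.075, 0.11, 0, 0, 0, 0.045],
])

```text
time: 13.32
ee_pos: [0.5877, 0.1462, 0.1958]
eef_rot: [-89.8, 54.9, -102.7]
wrist_force: [0.4, -0.0, 0.8]
opening: 0.0452
```

```bash
python3 - <<'E'
from tl import *
s,p,R=state(); print(p,s["joint_pos"].round(1))
c,F=tiles(0,"wrist"); cv2.imwrite("pics/w8.png",c["frame"][:,:,::-1])
for n in ("scene","top"):
    c,F=tiles(0,n)
    hs=cv2.cvtColor(c["frame"],cv2.COLOR_RGB2HSV)
    m=(F[...,2]>.058)&(F[...,2]<.075)&(F[...,1]>.1)&(F[...,1]<.16)&(F[...,0]>-.16)&(F[...,0]<-.04)
    q=F[m]; print("tab",m.sum(),np.percentile(q,[2,50,98],axis=0).round(4).tolist())
    m=(F[...,2]>.020)&(F[...,2]<.034)&(F[...,1]<-.12)&(F[...,1]>-.2)&(F[...,0]>-.16)&(F[...,0]<-.02)&(hs[...,1]<50)
    q=F[m]; print("stop",m.sum(),np.percentile(q,[2,50,98],axis=0).round(4).tolist())
cv2.imwrite("pics/t8.png",cv2.resize(c["frame"][150:335,265:425,::-1],None,fx=3.2,fy=3.2))
Rd=gripR(-1,0)
tab=np.array([.664,-.0885,.093])
for t in (tab+.06*Y+np.array([0,0,.117]), tab+.045*Y+np.array([0,0,.006])): print(rel(t,Rd,p,R))
E
```

```text
[0.58768654 0.14624227 0.19583982] [ 25.   22.8  60.9 -30.4 116.  -60.9]
wrist tile z 0.0135 x [-0.0506 -0.0286  0.0001] y [-0.1333 -0.0693] rect [ -24.9 -101.6] [53.8 65. ] 0.2
wrist tile z 0.0136 x [-0.0501 -0.0284  0.0001] y [-0.0568  0.0075] rect [-24.7 -24.5] [52.4 66.1] 0.8
wrist tile z 0.0137 x [-0.0501 -0.0279  0.0005] y [0.0348 0.0994] rect [-24.2  68.5] [53.  68.2] 0.2
fence top x [-0.0075  0.0018  0.0123] slope [-0.00512132  0.00334143]
floor z -0.0003 dz/dx [ 3.45706940e-05 -2.83539189e-04]
scene tile z 0.0133 x [-0.0456 -0.0293 -0.0068] y [-0.0516  0.0067] rect [-30.3 -25.8] [38.3 61.7] 19.0
scene tile z 0.0132 x [-0.046  -0.0258 -0.0052] y [0.0392 0.1   ] rect [-24.8  69.9] [61.8 40.2] 83.6
fence top x [-0.0058  0.0068  0.0131] slope [-0.00750313  0.00671628]
floor z -0.0016 dz/dx [-0.00022563 -0.00154018]
tab 113 [[-0.1245, 0.1204, 0.0608], [-0.0953, 0.1273, 0.0658], [-0.0681, 0.133, 0.0709]]
stop 202 [[-0.1564, -0.1806, 0.0204], [-0.0884, -0.1729, 0.0246], [-0.0235, -0.1655, 0.0312]]
top tile z 0.0133 x [-0.0492 -0.0261 -0.004 ] y [0.0359 0.0965] rect [-27.6  66.6] [47.6 62.8] 3.3
top tile z 0.0134 x [-0.0499 -0.0283 -0.0042] y [-0.0564  0.0064] rect [-27.1 -25. ] [47.5 64.6] 0.6
top tile z 0.0135 x [-0.05   -0.0273 -0.0038] y [-0.1334 -0.0727] rect [ -26.8 -102.2] [47.6 64. ] 1.2
fence top x [-0.0102  0.0042  0.0104] slope [-0.00800699  0.00392257]
floor z -0.0008 dz/dx [-0.00105503 -0.00100522]
tab 132 [[-0.1278, 0.1185, 0.0597], [-0.0988, 0.124, 0.0664], [-0.071, 0.1301, 0.071]]
stop 274 [[-0.1547, -0.1812, 0.0213], [-0.0895, -0.1754, 0.0258], [-0.0225, -0.1697, 0.0308]]
[ 0.1348 -0.2479  0.0142  0.5978 -0.1335  0.0028]
[ 0.1202 -0.2446 -0.0968  0.5978 -0.1335  0.0028]
```

View pics/w8.png

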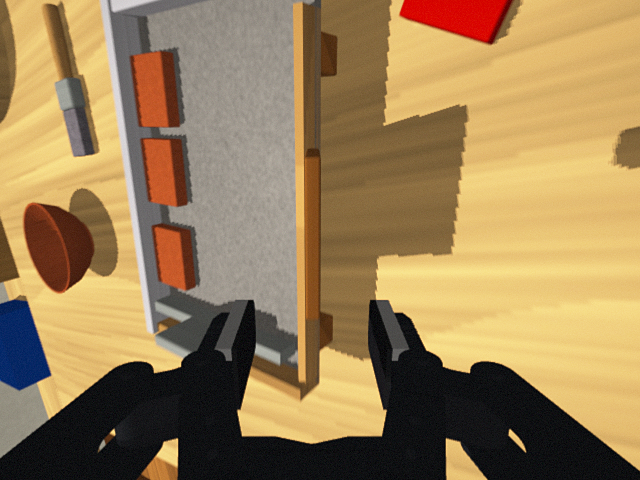

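View pics/t8.png

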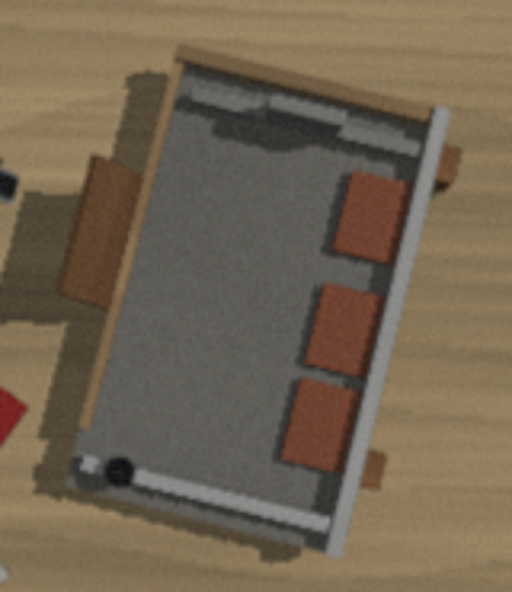

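```bash
python3 - <<'E'
from h import *
s,p,R=state()
Rd=gripR(-1,0)
tab=H-.109*X+.126*Y; tab[2]=.093; print(tab)
for t in (tab+.06*Y+np.array([0,0,.11]), tab+.05*Y+np.array([0,0,.006])): print(rel(t,Rd,p,R),t)
E
```

```text
[ 0.66401827 -0.08867332  0.093     ]
[ 0.134  -0.2488  0.006   0.5959 -0.1286  0.0026] [ 0.72255034 -0.10186409  0.203     ]
[ 0.1242 -0.2466 -0.098   0.5959 -0.1286  0.0026] [ 0.712795   -0.09966563  0.099     ]
```

Request:
move_arm([
  [0.015, -0.03, 0.005, 0.085, -0.018, 0, 0.03],
  [0.035, -0.065, 0.01, 0.17, -0.037, 0, 0.0],
  [0.055, -0.1, 0.01, 0.255, -0.055, 0.001, 0.0],
  [0.075, -0.14, 0.01, 0.34, -0.073, 0.001, 0.0],
  [0.095, -0.175, 0.01, 0.425, -0.092, 0.002, 0.0],
  [0.115, -0.21, 0.01, 0.51, -0.11, 0.002, 0.0],
  [0.134, -0.249, 0.006, 0.596, -0.1286, 0.0026, 0.0],
  [0.134, -0.249, 0.006, 0.596, -0.1286, 0.0026, 0.0],
  [0.134, -0.249, 0.006, 0.596, -0.1286, 0.0026, 0.0],
])

```text
time: 14.6
ee_pos: [0.722, -0.1024, 0.2018]
eef_rot: [-177.2, 89.9, 170.0]
wrist_force: [0.1, -0.1, 0.1]
opening: -0.0002
```

```bash
python3 - <<'E'
from h import *
from station import capture
s,p,R=state(); print(p,s["joint_pos"].round(1),s["wrist_force"],s["torque"],s["opening"]); print(R.as_matrix().round(3))
c=capture("wrist"); cv2.imwrite("pics/w9.png",c["frame"][:,:,::-1])
T=np.eye(4);T[:3,:3]=R.as_matrix();T[:3,3]=p; P=cloud(c,T@c["hand_eye"]); F=(P-H)@np.c_[X,Y,Z]-np.array([-.012,0,.008])
m=(F[...,2]>.062)&(F[...,2]<.075)&(F[...,1]>.09)&(F[...,1]<.15)&(F[...,0]>-.16)&(F[...,0]<-.04)
q=F[m]; print("tab",m.sum(),np.percentile(q,[2,50,98],axis=0).round(4).tolist())
Rd=gripR(-1,0)
tab=H-.109*X+.126*Y; tab[2]=.093
print(rel(tab+.05*Y+np.array([0,0,.006]),Rd,p,R))
E
```

```text
[ 0.72203574 -0.10237248  0.20182993] [-10.7  26.1  50.1  -0.  104.  -88. ] [ 0.13593165 -0.07197081  0.08811297] [ 0.04279003  0.0012399  -0.03272341] -0.0001786621565977618
[[-0.002  0.221  0.975]
 [ 0.     0.975 -0.221]
 [-1.    -0.    -0.002]]
tab 2508 [[-0.1257, 0.1207, 0.0643], [-0.0971, 0.1263, 0.0674], [-0.069, 0.1322, 0.069]]
[-0.0092  0.0027 -0.1028 -0.0004 -0.0022  0.001 ]
```

View pics/w9.png

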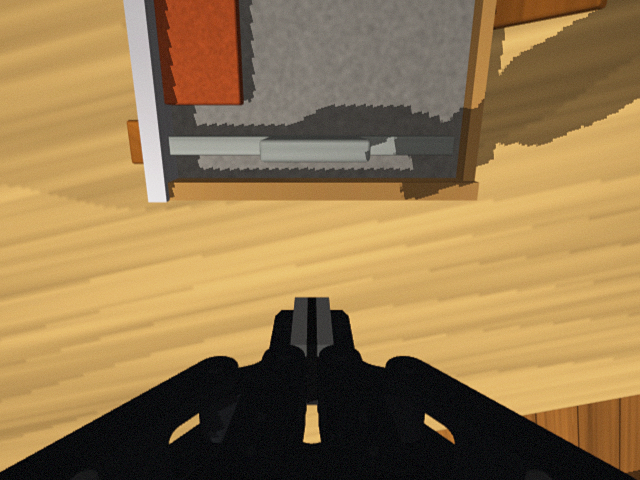

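Request:
move_arm([
  [-0.002, 0, -0.03, 0, 0, 0, 0],
  [-0.005, 0.001, -0.06, 0, -0.002, 0.001, 0],
  [-0.009, 0.003, -0.09, 0, -0.002, 0.001, 0],
  [-0.009, 0.003, -0.103, 0, -0.002, 0.001, 0],
  [-0.009, 0.003, -0.103, 0, -0.002, 0.001, 0],
])

```text
time: 15.28
ee_pos: [0.7128, -0.0971, 0.0988]
eef_rot: [168.0, 89.9, 155.5]
wrist_force: [-0.7, 0.0, -0.1]
opening: 0.0002
```

```bash
python3 - <<'E'
from h import *
s,p,R=state(); F0=(p-H)@np.c_[X,Y,Z]-np.array([-.012,0,.008]); print(p,F0,s["wrist_force"],Y)
E
```

```text
[ 0.71282173 -0.09706143  0.09875813] [-0.09954636  0.17545356  0.05025813] [-0.67503272  0.03436552 -0.13634558] [ 0.97553454 -0.2198462   0.        ]
```

Request:
move_arm([
  [-0.0059, 0.0013, 0, 0, 0, 0, 0],
  [-0.0117, 0.0026, 0, 0, 0, 0, 0],
  [-0.0176, 0.004, 0, 0, 0, 0, 0],
  [-0.0234, 0.0053, 0, 0, 0, 0, 0],
  [-0.0263, 0.0059, 0, 0, 0, 0, 0],
  [-0.0293, 0.0066, 0, 0, 0, 0, 0],
  [-0.0312, 0.007, 0, 0, 0, 0, 0],
  [-0.0332, 0.0075, 0, 0, 0, 0, 0],
  [-0.0351, 0.0079, 0, 0, 0, 0, 0],
  [-0.0371, 0.0084, 0, 0, 0, 0, 0],
])

```text
time: 16.52
ee_pos: [0.6757, -0.0888, 0.0987]
eef_rot: [169.6, 90.0, 157.1]
wrist_force: [0.7, -1.4, 0.4]
opening: -0.0001
```

```bash
cat > st.py <<'E'
from h import *
s,p,R=state(); F0=(p-H)@np.c_[X,Y,Z]-np.array([-.012,0,.008]); print(s["time"],p,F0.round(4),"FY",s["wrist_force"]@Y,"FX",s["wrist_force"]@X,s["wrist_force"][2],s["torque"].round(2))
E
python3 st.py
```

```text
16.525 [ 0.67573895 -0.0887558   0.09871763] [-0.0995  0.1375  0.0502] FY 1.0241965817428738 FX 1.1636776589503557 0.4100779975784856 [-0.1  -0.22  0.03]
```

Request:
move_arm([
  [-0.002, 0.0004, 0, 0, 0, 0, 0],
  [-0.0039, 0.0009, 0, 0, 0, 0, 0],
  [-0.0059, 0.0013, 0, 0, 0, 0, 0],
  [-0.0078, 0.0018, 0, 0, 0, 0, 0],
  [-0.0098, 0.0022, 0, 0, 0, 0, 0],
  [-0.0117, 0.0026, 0, 0, 0, 0, 0],
  [-0.0137, 0.0031, 0, 0, 0, 0, 0],
  [-0.0156, 0.0035, 0, 0, 0, 0, 0],
  [-0.0176, 0.004, 0, 0, 0, 0, 0],
  [-0.0195, 0.0044, 0, 0, 0, 0, 0],
])

```text
time: 17.77
ee_pos: [0.6561, -0.0843, 0.0987]
eef_rot: [165.5, 90.0, 152.9]
wrist_force: [1.7, 0.0, -0.1]
opening: 0.0
```

```bash
python3 st.py; python3 - <<'E'
from tl import *
c=capture("wrist"); cv2.imwrite("pics/w10.png",c["frame"][:,:,::-1])
E
```

```text
17.775 [ 0.65614872 -0.0842946   0.09874548] [-0.0995  0.1174  0.0502] FY 1.6582815418062293 FX -0.4035827501332353 -0.08876776530150399 [-0.06 -0.3  -0.05]
```

View pics/w10.png

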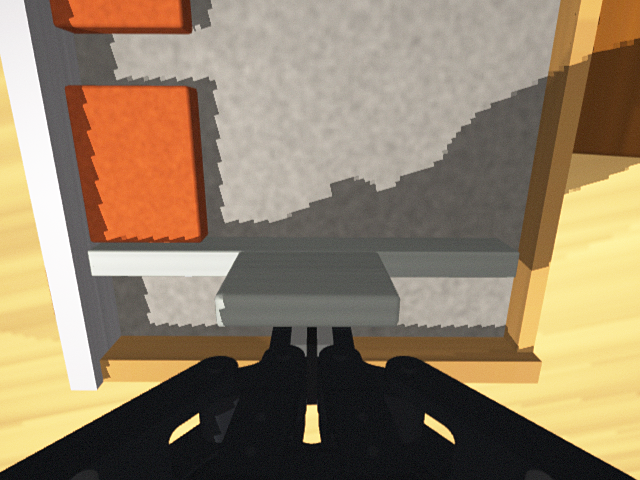

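Request:
move_arm([
  [-0.002, 0.0004, 0, 0, 0, 0, 0],
  [-0.0039, 0.0009, 0, 0, 0, 0, 0],
  [-0.0059, 0.0013, 0, 0, 0, 0, 0],
  [-0.0078, 0.0018, 0, 0, 0, 0, 0],
  [-0.0098, 0.0022, 0, 0, 0, 0, 0],
  [-0.0117, 0.0026, 0, 0, 0, 0, 0],
  [-0.0137, 0.0031, 0, 0, 0, 0, 0],
  [-0.0156, 0.0035, 0, 0, 0, 0, 0],
  [-0.0176, 0.004, 0, 0, 0, 0, 0],
  [-0.0195, 0.0044, 0, 0, 0, 0, 0],
])

```text
time: 19.08
ee_pos: [0.6363, -0.0798, 0.0987]
eef_rot: [172.4, 89.9, 159.9]
wrist_force: [2.0, 0.5, -0.3]
opening: -0.0002
```

```bash
python3 st.py
```

```text
19.075 [ 0.63630219 -0.07984662  0.09873769] [-0.0995  0.097   0.0502] FY 1.8433466493014035 FX -0.9386894517760437 -0.29576220766316275 [-0.03 -0.39 -0.01]
```

Request:
move_arm([
  [-0.002, 0.0004, 0, 0, 0, 0, 0],
  [-0.0039, 0.0009, 0, 0, 0, 0, 0],
  [-0.0059, 0.0013, 0, 0, 0, 0, 0],
  [-0.0078, 0.0018, 0, 0, 0, 0, 0],
  [-0.0098, 0.0022, 0, 0, 0, 0, 0],
  [-0.0117, 0.0026, 0, 0, 0, 0, 0],
  [-0.0137, 0.0031, 0, 0, 0, 0, 0],
  [-0.0156, 0.0035, 0, 0, 0, 0, 0],
  [-0.0176, 0.004, 0, 0, 0, 0, 0],
  [-0.0195, 0.0044, 0, 0, 0, 0, 0],
])

```text
time: 20.32
ee_pos: [0.6167, -0.0754, 0.0987]
eef_rot: [170.7, 90.0, 158.2]
wrist_force: [3.5, -0.1, -0.5]
opening: 0.0003
```

```bash
python3 st.py; python3 - <<'E'
from tl import *
c,F=tiles(0,"wrist"); cv2.imwrite("pics/w11.png",c["frame"][:,:,::-1])
c,F=tiles(0,"top"); cv2.imwrite("pics/t11.png",cv2.resize(c["frame"][150:335,265:425,::-1],None,fx=3.2,fy=3.2))
E
```

```text
20.325 [ 0.616703   -0.075378    0.09874932] [-0.0996  0.0769  0.0502] FY 3.476285446901828 FX -0.6668408643810599 -0.5356603073989237 [-0.03 -0.49 -0.03]
wrist tile z 0.0136 x [-0.0494 -0.0252 -0.0005] y [-0.0402  0.0531] rect [-24.4   6.8] [51.3 96.4] 0.0
fence top x [-0.0143  0.0043  0.0124] slope [-0.00253489  0.00432093]
floor z -0.0003 dz/dx [0.00073631 0.00026223]
top tile z 0.0134 x [-0.0502 -0.0355 -0.0217] y [-0.0588  0.0503] rect [-35.9  -4.2] [ 30.2 112. ] 0.2
fence top x [0.0007 0.0077 0.0107] slope [0.01193084 0.00695707]
floor z -0.0009 dz/dx [-0.00032904 -0.00066569]
```

View pics/w11.png

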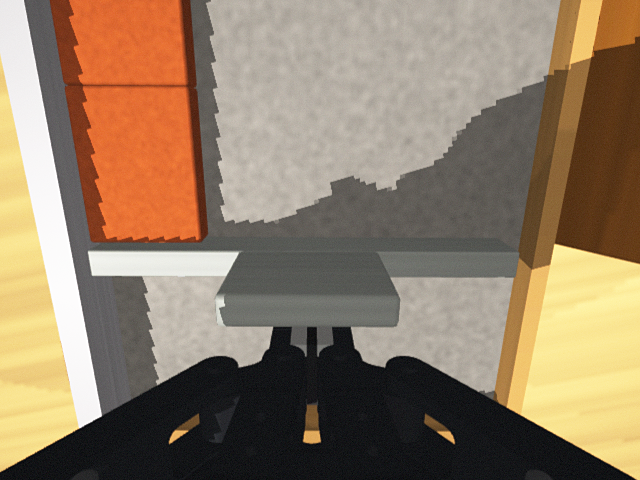

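Request:
move_arm([
  [-0.002, 0.0004, 0, 0, 0, 0, 0],
  [-0.0039, 0.0009, 0, 0, 0, 0, 0],
  [-0.0059, 0.0013, 0, 0, 0, 0, 0],
  [-0.0078, 0.0018, 0, 0, 0, 0, 0],
  [-0.0098, 0.0022, 0, 0, 0, 0, 0],
  [-0.0117, 0.0026, 0, 0, 0, 0, 0],
  [-0.0132, 0.003, 0, 0, 0, 0, 0],
  [-0.0142, 0.0032, 0, 0, 0, 0, 0],
])

```text
time: 21.42
ee_pos: [0.6022, -0.0721, 0.0987]
eef_rot: [175.7, 89.9, 163.2]
wrist_force: [2.9, -0.1, -1.6]
opening: 0.0002
```

```bash
python3 st.py
```

```text
21.425 [ 0.60220473 -0.07212355  0.09872962] [-0.0996  0.0621  0.0502] FY 2.8458967999106517 FX -0.5349259771579841 -1.6114493926580882 [ 0.06 -0.54 -0.02]
```

Request:
move_arm([
  [-0.001, 0.0002, 0, 0, 0, 0, 0],
  [-0.002, 0.0004, 0, 0, 0, 0, 0],
  [-0.0029, 0.0007, 0, 0, 0, 0, 0],
  [-0.0039, 0.0009, 0, 0, 0, 0, 0],
])

```text
time: 21.92
ee_pos: [0.5982, -0.0712, 0.0987]
eef_rot: [175.6, 89.9, 163.0]
wrist_force: [2.9, -0.3, -1.1]
opening: -0.0002
```

```bash
python3 st.py
```

```text
21.925 [ 0.59823054 -0.07120644  0.09870013] [-0.0996  0.058   0.0502] FY 2.9161287240730216 FX -0.38042684601806703 -1.0708161935078797 [-0.05 -0.44  0.02]
```

Request:
move_arm([
  [-0.0005, 0.0001, 0, 0, 0, 0, 0],
  [-0.001, 0.0002, 0, 0, 0, 0, 0],
  [-0.0015, 0.0003, 0, 0, 0, 0, 0],
  [-0.002, 0.0004, 0, 0, 0, 0, 0],
])

```text
time: 22.42
ee_pos: [0.5962, -0.0708, 0.0987]
eef_rot: [173.9, 89.9, 161.4]
wrist_force: [3.5, 0.5, -1.4]
opening: 0.0002
```

Request:
move_arm([
  [-0.0005, 0.0001, 0, 0, 0, 0, 0],
  [-0.001, 0.0002, 0, 0, 0, 0, 0],
])

```text
time: 22.68
ee_pos: [0.5952, -0.0705, 0.0987]
eef_rot: [171.8, 89.9, 159.3]
wrist_force: [3.1, 0.5, -1.1]
opening: -0.0001
```

```bash
python3 st.py
```

```text
22.675 [ 0.59520073 -0.0705141   0.09872807] [-0.0996  0.0549  0.0502] FY 2.926287909354996 FX -1.1699948425738251 -1.100192175678947 [ 0.02 -0.47 -0.03]
```

Request:
move_arm([
  [-0.0005, 0.0001, 0, 0, 0, 0, 0],
  [-0.001, 0.0002, 0, 0, 0, 0, 0],
])

```text
time: 22.92
ee_pos: [0.5942, -0.0703, 0.0987]
eef_rot: [167.5, 89.9, 155.0]
wrist_force: [2.8, 0.4, -1.9]
opening: 0.0003
```

Request:
move_arm([
  [-0.0005, 0.0001, 0, 0, 0, 0, 0],
  [-0.001, 0.0002, 0, 0, 0, 0, 0],
])

```text
time: 23.18
ee_pos: [0.5932, -0.0701, 0.0987]
eef_rot: [166.2, 89.9, 153.6]
wrist_force: [2.6, 0.1, -1.1]
opening: 0.0002
```

```bash
python3 st.py; python3 - <<'E'
from tl import *
c=capture("wrist"); cv2.imwrite("pics/w12.png",c["frame"][:,:,::-1])
c=capture("scene"); cv2.imwrite("pics/s12.png",cv2.resize(c["frame"][180:340,225:395,::-1],None,fx=3.5,fy=3.5))
E
```

```text
23.175 [ 0.59315733 -0.07006834  0.09874742] [-0.0996  0.0528  0.0502] FY 2.546610031254241 FX -0.6592136195320849 -1.1480971767463393 [ 0.07 -0.52 -0.05]
```

View pics/s12.png

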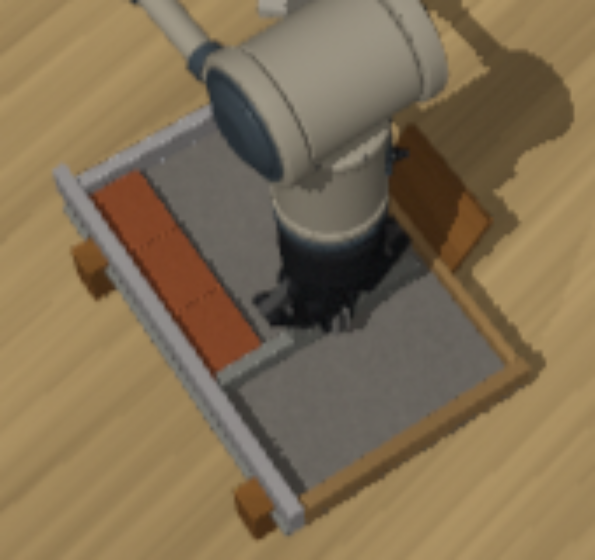

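Request:
move_arm([
  [-0.0005, 0.0001, 0, 0, 0, 0, 0],
  [-0.001, 0.0002, 0, 0, 0, 0, 0],
])

```text
time: 23.52
ee_pos: [0.5923, -0.0699, 0.0988]
eef_rot: [159.9, 89.9, 147.4]
wrist_force: [4.0, 0.4, -2.1]
opening: 0.0001
```

Request:
move_arm([
  [-0.0005, 0.0001, 0, 0, 0, 0, 0],
  [-0.001, 0.0002, 0, 0, 0, 0, 0],
])

```text
time: 23.78
ee_pos: [0.5922, -0.0699, 0.0989]
eef_rot: [16.3, 89.9, 3.8]
wrist_force: [8.9, -0.2, -4.9]
opening: 0.0003
```

```bash
python3 st.py
```

```text
23.775 [ 0.59219812 -0.06986784  0.09885056] [-0.0996  0.0518  0.0504] FY 8.708355001940886 FX -1.784269928669986 -4.862536517410838 [-0.09 -1.43  0.01]
```

Request:
move_arm([
  [-0.001, 0.0002, 0, 0, 0, 0, 0],
  [-0.0014, 0.0003, 0, 0, 0, 0, 0],
  [-0.0014, 0.0003, 0, 0, 0, 0, 0],
])

```text
time: 24.15
ee_pos: [0.5922, -0.0699, 0.0989]
eef_rot: [7.0, 89.7, -5.5]
wrist_force: [10.0, -1.2, -5.3]
opening: 0.0001
```

```bash
python3 st.py
```

```text
24.15 [ 0.59220428 -0.06985544  0.09887926] [-0.0996  0.0518  0.0504] FY 10.032510318821625 FX -0.9968318699687497 -5.253361758931588 [-0.12 -1.51 -0.04]
```

Request:
move_arm([
  [-0.0014, 0.0003, 0, 0, 0, 0, 0],
  [-0.0017, 0.0004, 0, 0, 0, 0, 0],
  [-0.0017, 0.0004, 0, 0, 0, 0, 0],
])

```text
time: 24.52
ee_pos: [0.5922, -0.0699, 0.099]
eef_rot: [4.5, 89.4, -8.1]
wrist_force: [11.4, -0.8, -5.6]
opening: 0.0001
```

```bash
python3 st.py; python3 - <<'E'
from tl import *
c,F=tiles(0,"wrist"); cv2.imwrite("pics/w13.png",c["frame"][:,:,::-1])
E
```

```text
24.525 [ 0.59224389 -0.06987125  0.09898219] [-0.0996  0.0518  0.0505] FY 11.291747100776325 FX -1.7199536943408238 -5.587393304886068 [-0.19 -1.76 -0.  ]
wrist tile z 0.0136 x [-0.0494 -0.0253 -0.0005] y [-0.0646  0.0281] rect [-24.6 -18.1] [95.6 51.1] 89.9
fence top x [-0.0145  0.0043  0.0124] slope [-0.00161658  0.004157  ]
floor z -0.0003 dz/dx [0.00080864 0.00028123]
```

View pics/w13.png

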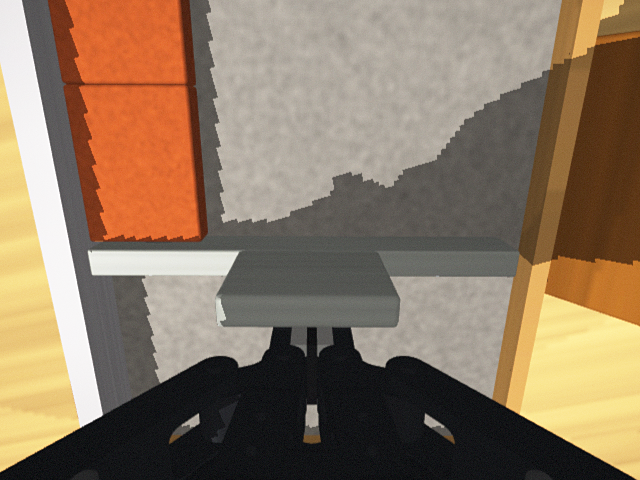

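Request:
move_arm([
  [0.001, -0.0002, 0, 0, 0, 0, 0],
  [0.003, -0.0007, 0, 0, 0, 0, 0],
  [0.01, -0.0022, 0, 0, 0, 0, 0],
  [0.025, -0.0055, 0, 0, 0, 0, 0],
  [0.04, -0.009, 0.02, 0, 0, 0, 0],
  [0.045, -0.01, 0.06, 0, 0, 0, 0],
  [0.045, -0.01, 0.11, 0, 0, 0, 0],
  [0.045, 0.04, 0.15, 0, 0, 0, 0],
  [0.045, 0.1, 0.17, 0, 0, 0, 0],
  [0.045, 0.15, 0.17, 0, 0, 0, 0],
])

```text
time: 25.82
ee_pos: [0.6378, 0.0818, 0.2722]
eef_rot: [8.9, 89.2, -3.7]
wrist_force: [0.5, -0.5, -1.1]
opening: -0.0
```

```bash
python3 st.py; python3 - <<'E'
from tl import *
c,F=tiles(0,"top"); cv2.imwrite("pics/t14.png",cv2.resize(c["frame"][150:335,265:425,::-1],None,fx=3.2,fy=3.2))
c,F=tiles(0,"wrist"); cv2.imwrite("pics/w14.png",c["frame"][:,:,::-1])
E
```

```text
25.825 [0.63781258 0.08183152 0.27215347] [-0.2576  0.063   0.2237] FY 0.6360877537232565 FX 0.3930282925261639 -1.0566022286863663 [ 0.   -0.03  0.05]
top tile z 0.0136 x [-0.0268 -0.012  -0.0032] y [-0.0338  0.0262] rect [-11.9  -4. ] [20.5 60.7] 13.2
top tile z 0.0134 x [-0.0503 -0.0334 -0.0119] y [-0.1282 -0.0153] rect [-30.8 -71.9] [117.8  40. ] 89.8
top tile z 0.0132 x [-0.0488 -0.0233 -0.0034] y [-0.1666 -0.1261] rect [ -24.7 -148.8] [50.2 39.4] 15.2
fence top x [-0.0109  0.0042  0.0105] slope [-0.00238796  0.00385259]
floor z -0.0008 dz/dx [-0.00572908 -0.00131494]
wrist tile z 0.0136 x [-0.0499 -0.0332 -0.0044] y [-0.094   0.0282] rect [-26.6 -33.5] [126.7  49.8] 88.5
fence top x [-0.0184  0.0013  0.0118] slope [ 0.16566888 -0.016047  ]
floor z -0.0003 dz/dx [ 0.0001991 -0.0001405]
```

View pics/t14.png

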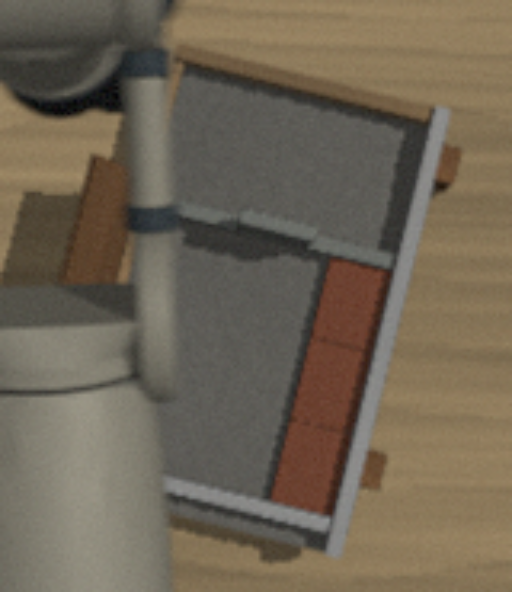

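View pics/w14.png

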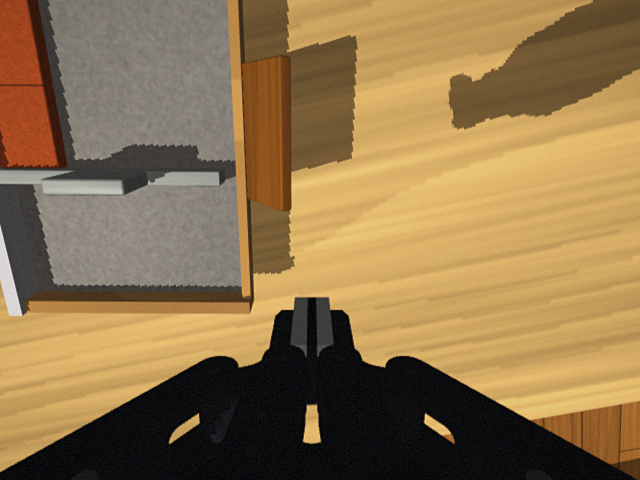

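```bash
python3 -c "
from station import job_done
print(job_done())"
```

```text
the job is handed in; nothing more can be done
None
```

The job is handed in at about 26 s of the 62 s allowed; `job_done` gave no verdict.

- **Tilt:** I pinched the grip plate and tilted the tray to about 0.59 rad. All three tiles slid and squared to the fence. The wrist camera put their centres at x ≈ -24.6 mm and within about 1° of parallel.
- **Lower:** I lowered it gently back onto the stand. The tiles were still along the fence, and the floor measured flat to within 0.001 rad.
- **Push and nip:** I pushed the tab slowly with closed fingers until I felt the row stop, after about 0.092 m of bar travel from where it stood. I then held it with 10–11 N at the wrist. The bar itself takes about 2 N to move, so the row got roughly 8–9 N. The highest reading, taken between moves, was about 11 N.
- **Last check, robot clear:** The pictures show the three tiles packed from the end stop to the bar with no visible gap, tight to the fence, and the bar against the last tile. The floor still measured near flat.

**Disagreements:** The top and wrist views differed by 1–3 mm in tile position, which is about the stated calibration. In the last top view the arm, glare and tile seams broke up the tile masks. That final check therefore rests on the pictures and the overall row length of about 198 mm (3 × 66 mm). I did not measure the mug, bowl or brush afterwards, but the robot never went near them.

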